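# Hang the half-sole template on the pattern rail by its S-hook

### The job

The larger of the two half-sole templates belongs back on the pattern rail. Take the S-hook down from the rail, pass its lower bend through the hole in the template's toe, draw the template up out of the rack with the hook, and hang the hook over the rail again so that the template hangs freely below it with hardly any swing, then let go. Leave the smaller template, the shoe last and the tin where they are.

Things in the scene. Friction and masses are not known exactly. Their poses are not given: they have to be found in the camera images.
- rail_frame: Fixed stand of the pattern rail: a round steel bar along this y axis, 310 mm above the bench, between two square black posts (25 mm square, 398 mm tall, centred 160 mm either side; feet 55 mm wide, 8 mm high, from 30 mm before to 90 mm behind), a lamp above it. Origin on the bench under the bar's middle; x is level, square to the bar, pointing away from the robot.
- rail_mid (a point): Middle of the bar (12 mm thick, 275 mm free between the posts' collars), on its axis; axes as rail_frame.
- lamp (a point): Middle of the underside of the slim white lamp housing that runs along straight above the bar: 88 mm above the bar's axis (2 mm less at the diffuser), 35 mm deep (from 12 mm on the robot's side of the bar's axis to 23 mm beyond), 380 mm long, 25 mm thick. It shuts off the bar from above: come from the robot's side (-x) with the tool slanting in below it.
- hook_mid (a point): Middle of the loose S-hook (bent round steel bar 8 mm thick, 122 mm long, 42 mm wide, 75 g) that hangs empty on the bar at the start. The S lies in its x-z plane; z is up as it hangs, y runs along the bar. The straight shank through this point, about 70 mm long, is the place to grip: it leans 25 degrees, its upper end towards -x, and joins the two bends.
- hook_top (a point): Top of the upper bend, on the hook bar's centre line, 57 mm above hook_mid. The bend (17 mm radius at the centre line, 13 mm inside, centre 40 mm above hook_mid) starts at the shank on its -x side, goes over the top and ends in a tip on its +x side, 6 mm above the bend's centre; it opens downwards. Hanging, hook_top is 10 mm above the rail bar's axis.
- hook_low (a point): Bottom of the lower bend, on the hook bar's centre line, 57 mm below hook_mid. The bend (17 mm radius, 13 mm inside, centre 40 mm below hook_mid) starts at the shank on its +x side, goes under and ends in the tip on its -x side; it opens upwards.
- hook_tip (a point): Lower tip: centre of its round end (4 mm radius), 16 mm towards -x and 46 mm below hook_mid, where the bar points 70 degrees up, towards -x.
- rack: Fixed plywood rack, 264 mm wide (y), 140 mm deep, for two templates side by side. They lean 35 degrees away from the robot on a sloping back board (12 mm thick, reaching 100 mm up the slope, 118 mm high), their lower edges in a 6.5 mm slot behind a lip 30 mm high up the slope; above the board they are free behind. Origin on the bench below the hole of the larger; x points away from the robot.
- template_large: The larger half-sole template (loose): flat aluminium 4 mm thick, 170 mm long, 90 mm at the widest, straight lower edge 64 mm, round toe up; about 130 g. In the left or right half of the rack. Origin at the middle of the straight edge; z runs up the plate to the toe, x is square to the plate and points away from the robot.
- template_large_hole (a point): Centre of the 20 mm hole in its toe (through along x), 151 mm from the straight edge, 19 mm from the end of the toe; axes as template_large. On the hook the template turns freely and swings for a few seconds after a brisk move.
- template_small: The smaller template, to be left alone: same shape, 135 mm long, 70 mm wide, hole 116 mm from the straight edge; origin and axes alike.
- last_mid (a point): Middle of a loose plastic shoe last on the bench, 250 x 86 x 98 mm, its toe to its +x.
- tin_mid (a point): Middle of a closed tin, 68 mm across, 62 mm tall, standing on the bench.
Mind the look-alikes: they are no part of the job. Leave any brown or green look-alike of the template_large alone.

How it is judged:
On the way, in this order (a step that is already met when the one before it is completed fails the run):
1. the S-hook is held in the gripper and taken off the rail (contact force between the fingers and s_hook above 0.5 N and contact force between s_hook and rail_frame below 0.1 N and (x of hook_top in the frame of rail_frame below -0.03 m or x of hook_top in the frame of rail_frame above 0.03 m)), for 0.1 s.
2. the held hook's lower bend is through the larger template's hole (contact force between the fingers and s_hook above 0.5 N and distance between hook_low and template_large_hole below 0.018 m and (x of hook_tip in the frame of template_large below -0.003 m or x of hook_tip in the frame of template_large above 0.003 m)), for 0.1 s.
3. the template is lifted out of the rack on the held hook (contact force between the fingers and s_hook above 0.5 N and contact force between s_hook and template_large above 0.3 N and contact force between template_large and rack below 0.05 N and distance of template_large_hole from where it was at the start of the episode above 0.06 m and distance between hook_low and template_large_hole below 0.018 m), for 0.2 s.
At the end, for the whole second after the job is handed in: The S-hook hangs by its upper bend on the bar (hook top within 12 mm across it), the larger template hangs in its lower bend (hole within 18 mm of the bend's bottom), upright within 0.25 rad, clear of rail and posts, hardly swinging (below 0.2 m/s, 1.5 rad/s) (contact force between s_hook and rail_frame above 0.5 N and x of hook_top in the frame of rail_frame between -0.012 and 0.012 m and z of hook_top in the frame of rail_frame between 0.312 and 0.328 m and y of hook_top in the frame of rail_frame between -0.14 and 0.14 m and distance between hook_low and template_large_hole below 0.018 m and angle between template_large_hole's own z axis and vertical below 0.25 rad and contact force between template_large and rail_frame below 0.1 N and linear speed of template_large below 0.2 m/s and angular speed of template_large below 1.5 rad/s); the robot touches nothing.
It fails at once if the smaller template is moved (distance of template_small from where it was at the start of the episode above 0.02 m).
It fails at once if the shoe last is pushed away (distance of last_mid from where it was at the start of the episode above 0.03 m).
It fails at once if the tin is pushed away or tipped (distance of tin_mid from where it was at the start of the episode above 0.03 m).
It also fails if it takes over 72 s, if anything falls off the work surface, if the arm or the gripper's body presses on something with over 40 N, if the wrist force passes 120 N, or if a joint passes its speed limit or range.

### The arm

A 6-joint arm with a two-finger parallel gripper is mounted at the origin on the work surface. World frame = base frame: x ahead of the robot, y to its left, z up, the work surface at z = 0. Lengths are in m, angles in rad, forces in N, time in s.
With the tool pointing down it reaches from about 0.275 to 0.875 m from the base axis. Payload 12.5 kg.
Tool frame: the origin (TCP) lies between the finger pads; the fingertips stand 14 mm ahead of it and the grasp point (between the pads) lies 5 mm behind it (bot.tip_reach is the distance from the TCP to the fingertips, in m); z points along the fingers, y is the line along which they close (so a half turn about z gives the same grasp; the last joint's range is limited). The gripper opens to 85 mm and grips with 20 to 120 N. Pads are 22 mm wide; open, the fingers measure 114 mm over their backs; the gripper's body (76 mm by 85 mm) begins 54 mm behind the grasp point. The pads swing forward as they close: fully open they stand 13 mm farther back than shut.
Start: joints at [-1.374, 0.351, 1.652, -0, 1.139, -0.085], TCP at [0.153, -0.528, 0.245] pointing down, gripper open.
Joint ranges: [-2.75, 2.75], [-0.79, 2.1], [0.01, 2.65], [-1.57, 4.71], [0.07, 3.14], [-2.87, 2.87]. Speed limits (rad/s): [2.22, 2.22, 2.79, 3.14, 3.14, 3.14].

### API

Orientations are given as [roll, pitch, yaw] about the fixed x, y, z axes, in that order (R = Rz(yaw) Ry(pitch) Rx(roll)).
In Python, from cell import bot gives the robot as it stands.
- The arm moves only by the tool drive_tool, never from a script. Its argument "series" is a list of rows, each a list of 6 numbers: the shift along the tool's x, y, z in mm, then the turn, a rotation vector about the tool's x, y, z in rad. A call has 1 to 8 rows; each row shifts and turns the commanded pose from where the row before left it, along the tool's axes as they then stand; what a row does not reach is not made up. A row lasts 1/12 s, in which the tool goes at most 41.7 mm and 7.16 degrees, less where a joint would pass 70% of its speed; a pose out of reach is approached as far as the arm can. A call with a gripper value outside its range is refused whole. "fingers" is the opening in per cent of the stroke, from 0 (shut) to 100 (fully open), set as the call begins (left out, the last holds). The fingers move at their own pace and stop on an object; "newtons" is the grip in N (left out, the last holds). Time passes only in rows, so rows that do not move let the fingers close. It gives the time, the measured TCP pose, the force, the opening and the grip force at its end, in the units of the state.
- bot.read_state(): the state, without advancing time (a new reading comes with each control period).
- bot.capture(name): name is "scene" or "top" or "wrist"; returns the picture (384x512x3 uint8, blue, green, red); there is no depth.
- bot.camera_model(name): a dict with "camera_matrix" (3x3 intrinsics, pixels), "world_to_cam" (4x4, takes a point from world to camera coordinates); the wrist camera has in their place "T_tool_cam" (4x4, takes a point from camera to tool coordinates, whose origin is the TCP and whose axes are the flange's). Camera axes: x right, y down, z forward; pixel columns grow to the right and rows downward; lengths in m; the calibration is good to about 2 mm. A picture is of the moment at which its call begins: read the wrist's pose just before it. camera_model takes no time and is no camera call.
- bot.hand_in(): hands the job in; it is judged then, once.
Trained networks look in the newest picture that a camera, given by its name, has taken for a name from the list of things; names that differ only in an ending like _2 or _b are one class to them, and where a whole thing is asked for, a point or a joint stands for the part that bears it (a point fixed in the world has none). Each returns a list of dicts, best first, with "confidence" (0 to 1); they miss things now and then, are a little off and sometimes report something else, mostly with a low value. They report only what shows in the picture. A call takes as long as a camera call. They do not tell look-alikes from the thing itself.
- bot.cut_out(camera, query): "region" (384x512 bool, what is visible of it) and "rect" ([centre column, centre row, width, height] in pixels, round what is visible of it).
The state is a dict: "time_s": time; "joint_pos": joint angles; "qvel": joint speeds; "joint_efforts": joint torques, N m; "tcp_pos": TCP position; "orientation": TCP orientation; "force": force on the tool from outside, world axes, zero at the start; "ft_torque": the same for the moment, N m; "width": opening from 0.0 (shut) to 1.0 (fully open); "finger_force": force on a finger pad.
Only numpy, scipy, OpenCV 4.12 (cv2) and the standard library are available. Lean on these libraries where they do the work, as an engineer would, in place of code of your own. Each camera call takes 0.05 s, during which the arm holds its last target. There are 200 camera calls.

## Working session

There is one attempt and no reset: what is moved stays moved. The work goes in short steps, Python scripts to look and compute and a tool call to move; the robot and the scene stay as the last step left them, time stands still between calls to the robot, and variables do not carry over. Pictures are saved under pics/ and viewed, at most 10 in all, crops included, and the job is handed in when it is done.

Besides the shell and the picture viewer there is one more tool, called after "Request:" as name(argument=value, ...), one argument or row to a line, values as JSON. drive_tool: Moves the arm, as the interface text tells. Its arguments: {"type":"object","properties":{"series":{"type":"array"},"fingers":{"type":"number"},"newtons":{"type":"number"}},"required":["series"]}

```bash
ls; mkdir -p pics; python3 - <<'E'
from cell import bot
import cv2,numpy as np
for n in("scene","top"):
    im=bot.capture(n);cv2.imwrite(f"pics/{n}0.png",im)
    m=bot.camera_model(n);print(n,np.round(m["camera_matrix"],1).tolist(),np.round(m["world_to_cam"],4).tolist())
    for q in("rail_frame","hook_mid","rack","template_large","template_small","last_mid","tin_mid","lamp"):
        try: print(q,[(round(d["confidence"],2),np.round(d["rect"]).tolist()) for d in bot.cut_out(n,q)][:4])
        except Exception as e: print(q,e)
print(np.round(bot.camera_model("wrist")["T_tool_cam"],4).tolist(),bot.tip_reach)
s=bot.read_state();print(s)
E
```

```text
pics
scene [[349.4, 0.0, 251.4], [0.0, 349.4, 195.4], [0.0, 0.0, 1.0]] [[-0.7783, 0.6276, -0.0205, 0.4242], [0.4176, 0.4929, -0.7633, -0.0027], [-0.4689, -0.6026, -0.6457, 1.311], [0.0, 0.0, 0.0, 1.0]]
rail_frame [(0.61, [319.0, 276.0, 196.0, 210.0]), (0.48, [321.0, 279.0, 18.0, 40.0])]
hook_mid [(0.51, [202.0, 217.0, 74.0, 68.0]), (0.5, [321.0, 282.0, 21.0, 44.0]), (0.35, [273.0, 239.0, 22.0, 27.0])]
rack [(0.93, [204.0, 218.0, 72.0, 72.0])]
template_large [(0.98, [149.0, 244.0, 32.0, 38.0]), (0.9, [220.0, 170.0, 21.0, 25.0]), (0.48, [274.0, 189.0, 17.0, 13.0])]
template_small []
last_mid [(0.69, [321.0, 282.0, 14.0, 43.0]), (0.56, [169.0, 305.0, 83.0, 81.0])]
tin_mid [(0.83, [273.0, 240.0, 19.0, 23.0])]
lamp [(0.82, [318.0, 278.0, 198.0, 208.0]), (0.31, [186.0, 191.0, 10.0, 10.0]), (0.3, [274.0, 240.0, 20.0, 22.0])]
top [[355.3, 0.0, 253.1], [0.0, 355.3, 188.7], [0.0, 0.0, 1.0]] [[0.0163, -0.9997, -0.0168, -0.022], [-0.9964, -0.0149, -0.0832, 0.516], [0.0829, 0.0181, -0.9964, 1.3265], [0.0, 0.0, 0.0, 1.0]]
rail_frame [(0.89, [164.0, 158.0, 148.0, 58.0])]
hook_mid [(0.57, [161.0, 16
[... 702 characters left out ...]
0, 1.0]] 0.014
{'time_s': 0.9, 'joint_pos': array([-1.37360362e+00,  3.50699798e-01,  1.65177941e+00,  6.44591777e-06,
        1.13908016e+00, -8.46351878e-02]), 'qvel': array([-0.00172923,  0.00095086,  0.00079553, -0.00101902,  0.00040417,
       -0.00045632]), 'joint_efforts': array([ 4.16547982e-05, -5.06021047e+01, -2.91648155e+01, -1.83870006e-04,
        6.79205095e-04,  3.37571191e-05]), 'tcp_pos': array([ 0.15296908, -0.52830034,  0.24529751]), 'orientation': array([ 3.14155898e+00, -3.01913628e-06,  2.81825202e-01]), 'force': array([-0.15706841, -0.76976165, -0.16056307]), 'ft_torque': array([-0.01151593,  0.01266713,  0.01451323]), 'finger_force': 0.0, 'width': 0.9983766422111797}
```

```bash
python3 - <<'E'
import cv2
a=cv2.imread("pics/scene0.png")[130:390,110:430];cv2.imwrite("pics/s1.png",cv2.resize(a,None,fx=2.3,fy=2.3,interpolation=2))
a=cv2.imread("pics/top0.png")[70:290,80:410];cv2.imwrite("pics/t1.png",cv2.resize(a,None,fx=2.4,fy=2.4,interpolation=2))
E
```

```text
(no output)
```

View pics/s1.png

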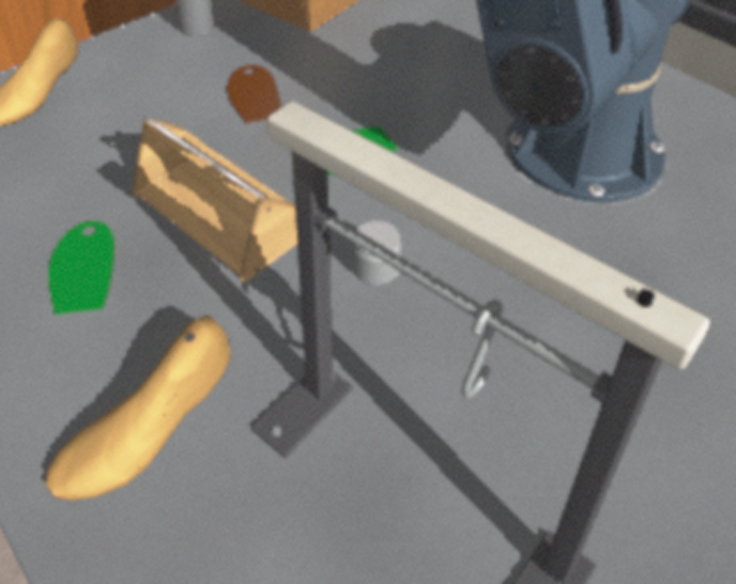

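View pics/t1.png

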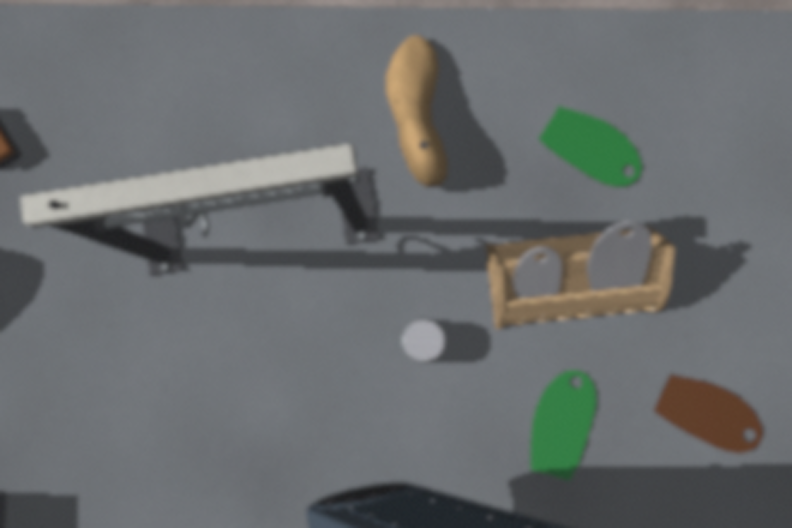

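The scene view shows the S-hook on the bar near (487,310) in the crop. In the top view the rack is at right with the small template on the left (hole 541,256) and the large one on the right (hole 628,231). The rail is at left.

```bash
cat >lib.py <<'E'
from cell import bot
import cv2,numpy as np
from scipy.optimize import least_squares
from scipy.spatial.transform import Rotation as Ro
def rpy(o): return Ro.from_euler('xyz',o).as_matrix()
def cam(n,st=None):
    m=bot.camera_model(n);K=np.array(m["camera_matrix"])
    if n!="wrist": return K,np.array(m["world_to_cam"])
    st=st or bot.read_state();T=np.eye(4);T[:3,:3]=rpy(st["orientation"]);T[:3,3]=st["tcp_pos"]
    return K,np.linalg.inv(T@np.array(m["T_tool_cam"]))
def proj(KW,P):
    K,W=KW;P=np.atleast_2d(P);c=P@W[:3,:3].T+W[:3,3];p=c@K.T;return p[:,:2]/p[:,2:]
def at_z(KW,uv,z):
    K,W=KW;d=W[:3,:3].T@np.linalg.inv(K)@np.array([*uv,1.]);o=-W[:3,:3].T@W[:3,3];return o+d*(z-o[2])/d[2]
def tri(obs):
    f=lambda X:np.concatenate([proj(k,X)[0]-uv for k,uv in obs]);r=least_squares(f,[.5,0,.2]);return r.x,np.abs(r.fun).max()
def fr(p,L): # planar frame x,y,yaw
    c,s=np.cos(p[2]),np.sin(p[2]);L=np.atleast_2d(L);return np.c_[p[0]+c*L[:,0]-s*L[:,1],p[1]+s*L[:,0]+c*L[:,1],L[:,2]]
E
python3 - <<'E'
from lib import *
S=cam("scene");T=cam("top")
s=lambda u,v:np.array([110+u/2.3,130+v/2.3]);t=lambda u,v:np.array([80+u/2.4,70+v/2.4])
so=[((.023,-.19,.423),s(270,122)),((-.012,-.19,.423),s(293,103)),((-.012,.19,.423),s(708,322)),((.023,.19,.398),s(687,366)),((0,-.1375,.31),s(326,218)),((0,.1375,.31),s(598,384))]
to=[((.023,.19,.423),t(20,197)),((.023,-.19,.423),t(352,146)),((-.012,-.19,.398),t(353,172)),((-.012,.19,.398),t(24,224))]
f=lambda p:np.concatenate([(proj(K,fr(p,L))[0]-uv) for K,o in((S,so),(T,to)) for L,uv in o])
r=least_squares(f,[.6,.25,.15],loss='soft_l1');print("rail",r.x.round(4),f(r.x).round(1))
p=r.x
# hook y on bar
for y in np.arange(-.1,.11,.02): print(round(y,2),proj(S,fr(p,[[0,y,.31]]))[0].round(1),end=' ')
print("hook px",s(487,315))
for uv in(t(628,231),t(541,256)): print("hole",at_z(T,uv,.155).round(3),at_z(T,uv,.12).round(3))
for uv in(t(503,325),t(668,308),t(489,247),t(672,234)): print("rack",at_z(T,uv,.04).round(3))
print("tin",at_z(T,t(423,340),.06).round(3),"last",at_z(T,t(415,110),.05).round(3))
E
```

```text
rail [0.5897 0.2376 0.1749] [-2.2 -2.2 -0.3 -1.9  3.5 -1.6 -1.1  4.1  1.7  1.5  0.5  0.2 -1.  -1.4
 -0.6 -2.5  1.7  1.2  3.2  1.4]
-0.1 [266.8 234.4] -0.08 [274.2 238.9] -0.06 [281.8 243.5] -0.04 [289.6 248.2] -0.02 [297.7 253.1] 0.0 [306.  258.1] 0.02 [314.5 263.3] 0.04 [323.3 268.6] 0.06 [332.4 274.1] 0.08 [341.8 279.8] 0.1 [351.5 285.7] hook px [321.73913043 266.95652174]
hole [ 0.587 -0.318  0.155] [ 0.592 -0.326  0.12 ]
hole [ 0.549 -0.194  0.155] [ 0.553 -0.199  0.12 ]
rack [ 0.454 -0.151  0.04 ]
rack [ 0.485 -0.406  0.04 ]
rack [ 0.576 -0.128  0.04 ]
rack [ 0.6   -0.413  0.04 ]
tin [ 0.429 -0.028  0.06 ] last [ 0.79  -0.009  0.05 ]
```

```bash
cat >>lib.py <<'E'
def Rt(yaw,a): # a = degrees from straight down, nose forward
    return Ro.from_euler('z',yaw)*Ro.from_euler('x',np.pi)*Ro.from_euler('y',np.radians(a))
def plan(P,R,n,start=None):
    st=bot.read_state();p=np.array(st["tcp_pos"]) if start is None else start[0];r0=Ro.from_matrix(rpy(st["orientation"])) if start is None else start[1]
    rv=(r0.inv()*R).as_rotvec();d=(np.array(P)-p)/n
    print("total mm",np.linalg.norm(d*n).round(4)*1000,"deg",np.degrees(np.linalg.norm(rv)).round(1))
    rows=[]
    for i in range(n):
        l=(r0*Ro.from_rotvec(rv*i/n)).inv().apply(d)*1000
        rows.append([round(float(x),1) for x in l]+[round(float(x),4) for x in rv/n])
    for i in range(0,n,8): print(str(rows[i:i+8]).replace(' ',''))
    return (np.array(P),R)
E
python3 - <<'E'
from lib import *
plan([.44,-.36,.30],Rt(.14,48),16)
E
```

```text
total mm 337.2 deg 48.6
[[20.2,-5.1,-3.4,-0.0037,0.0523,0.0083],[20.3,-5.3,-2.4,-0.0037,0.0523,0.0083],[20.3,-5.4,-1.3,-0.0037,0.0523,0.0083],[20.3,-5.6,-0.3,-0.0037,0.0523,0.0083],[20.3,-5.8,0.7,-0.0037,0.0523,0.0083],[20.1,-5.9,1.8,-0.0037,0.0523,0.0083],[20.0,-6.1,2.8,-0.0037,0.0523,0.0083],[19.7,-6.3,3.8,-0.0037,0.0523,0.0083]]
[[19.5,-6.5,4.8,-0.0037,0.0523,0.0083],[19.1,-6.7,5.8,-0.0037,0.0523,0.0083],[18.8,-6.8,6.8,-0.0037,0.0523,0.0083],[18.3,-7.0,7.7,-0.0037,0.0523,0.0083],[17.8,-7.2,8.6,-0.0037,0.0523,0.0083],[17.3,-7.4,9.5,-0.0037,0.0523,0.0083],[16.7,-7.6,10.4,-0.0037,0.0523,0.0083],[16.1,-7.7,11.2,-0.0037,0.0523,0.0083]]
```

Request:
drive_tool(
  series=[
    [20.2, -5.1, -3.4, -0.004, 0.052, 0.008],
    [20.3, -5.3, -2.4, -0.004, 0.052, 0.008],
    [20.3, -5.4, -1.3, -0.004, 0.052, 0.008],
    [20.3, -5.6, -0.3, -0.004, 0.052, 0.008],
    [20.3, -5.8, 0.7, -0.004, 0.052, 0.008],
    [20.1, -5.9, 1.8, -0.004, 0.052, 0.008],
    [20.0, -6.1, 2.8, -0.004, 0.052, 0.008],
    [19.7, -6.3, 3.8, -0.004, 0.052, 0.008],
  ],
)

```text
time_s: 1.57
tcp_pos: [0.2973, -0.4436, 0.2728]
orientation: [3.122, -0.419, 0.221]
force: [-0.7, 0.0, 0.4]
width: 1.002
finger_force: 0.0
```

Request:
drive_tool(
  series=[
    [19.5, -6.5, 4.8, -0.004, 0.052, 0.008],
    [19.1, -6.7, 5.8, -0.004, 0.052, 0.008],
    [18.8, -6.8, 6.8, -0.004, 0.052, 0.008],
    [18.3, -7.0, 7.7, -0.004, 0.052, 0.008],
    [17.8, -7.2, 8.6, -0.004, 0.052, 0.008],
    [17.3, -7.4, 9.5, -0.004, 0.052, 0.008],
    [16.7, -7.6, 10.4, -0.004, 0.052, 0.008],
    [16.1, -7.7, 11.2, -0.004, 0.052, 0.008],
  ],
)

```text
time_s: 2.23
tcp_pos: [0.4405, -0.3589, 0.2994]
orientation: [3.132, -0.836, 0.149]
force: [0.1, -0.4, 0.2]
width: 0.999
finger_force: 0.0
```

```bash
cat >>lib.py <<'E'
import pickle
def snap(name):
    st=bot.read_state();im=bot.capture("wrist");cv2.imwrite(f"pics/{name}.png",im);pickle.dump(st,open(f"pics/{name}.pkl","wb"));return im,st
def camof(name): return cam("wrist",pickle.load(open(f"pics/{name}.pkl","rb")))
E
python3 - <<'E'
from lib import *
im,st=snap("w1");print(st["joint_pos"].round(3),st["tcp_pos"].round(4),bot.camera_model("wrist")["camera_matrix"])
E
```

```text
[-1.084  0.226  1.902  1.014  0.963 -0.251] [ 0.4405 -0.3589  0.2994] [[344.18321241   0.         253.07881125]
 [  0.         344.18321241 186.87905735]
 [  0.           0.           1.        ]]
```

View pics/w1.png

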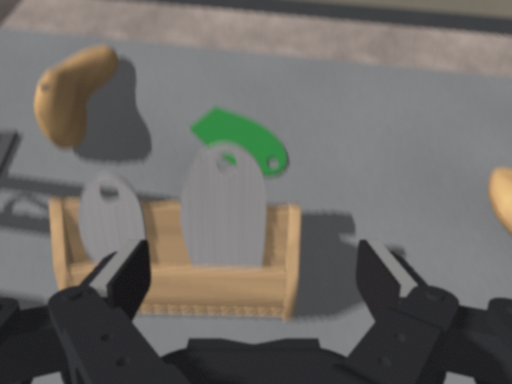

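Request:
drive_tool(
  series=[
    [0, -10, 0, 0, 0, 0],
    [0, -20, 0, 0, 0, 0],
    [0, -20, 0, 0, 0, 0],
    [0, -20, 0, 0, 0, 0],
    [0, -10, 0, 0, 0, 0],
    [0, 0, 0, 0, 0, 0],
  ],
)

```text
time_s: 2.78
tcp_pos: [0.4278, -0.2788, 0.2987]
orientation: [3.131, -0.833, 0.152]
force: [0.4, -1.4, 0.1]
width: 1.003
finger_force: 0.0
```

```bash
python3 - <<'E'
from lib import *
im,st=snap("w2");print(st["joint_pos"].round(3),st["tcp_pos"].round(4))
E
```

```text
[-1.015  0.093  2.065  1.044  0.898 -0.245] [ 0.4278 -0.2788  0.2987]
```

View pics/w2.png

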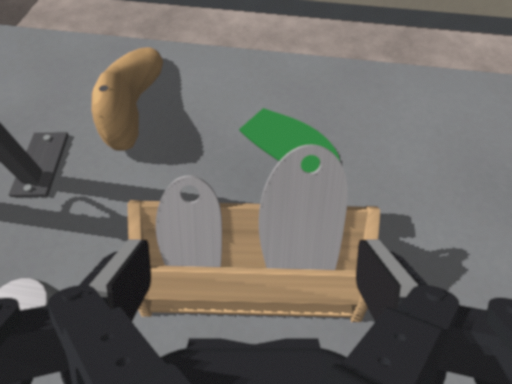

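Both views show the rack. The large template's hole is at about (227,160) in w1 and (311,163) in w2.

```bash
python3 - <<'E'
from lib import *
a=[]
for n,(u,v) in(("w1",(227,160)),("w2",(311,163))):
    a.append(cv2.resize(cv2.imread(f"pics/{n}.png")[v-25:v+25,u-33:u+33],None,fx=6,fy=6,interpolation=2))
cv2.imwrite("pics/h12.png",np.hstack(a))
KT=cam("top");t=np.array([80+628/2.4,70+231/2.4])
X,e=tri([(camof("w1"),(227,160)),(camof("w2"),(311,163))]);print(X.round(4),e,proj(KT,X),t)
X3,e=tri([(camof("w1"),(227,160)),(camof("w2"),(311,163)),(KT,t)]);print(X3.round(4),e)
# rack lip corners / yaw
for z in(.04,.05): print(at_z(camof("w2"),(150,268),z).round(4),at_z(camof("w2"),(362,271),z).round(4))
E
```

```text
[ 0.5827 -0.3139  0.1674] 2.308189653400916 [[341.3228234  166.86950564]] [341.66666667 166.25      ]
[ 0.5835 -0.3139  0.1665] 2.364021880245758
[ 0.4947 -0.1482  0.04  ] [ 0.5277 -0.3961  0.04  ]
[ 0.4917 -0.1517  0.05  ] [ 0.5239 -0.3932  0.05  ]
```

View pics/h12.png

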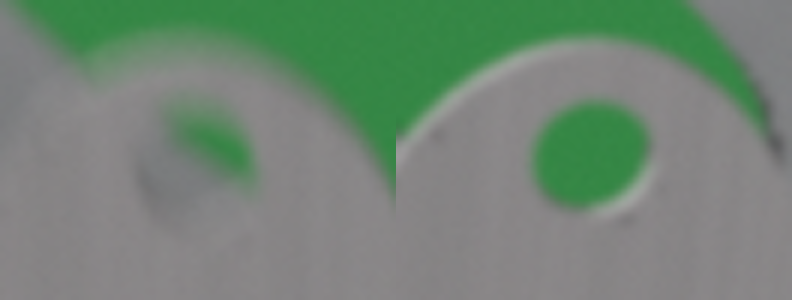

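w1 is motion-blurred, with the hole at (226.8,162.5). w2 is sharp, with the hole at (310.7,164.2). I'll take one more still view from a different spot.

Request:
drive_tool(
  series=[
    [15, 15, 0, 0, 0, 0],
    [20, 25, 0, 0, 0, 0],
    [15, 25, 0, 0, 0, 0],
    [0, 15, 0, 0, 0, 0],
    [0, 0, 0, 0, 0, 0],
    [0, 0, 0, 0, 0, 0],
    [0, 0, 0, 0, 0, 0],
  ],
)

```text
time_s: 3.42
tcp_pos: [0.4726, -0.3542, 0.3355]
orientation: [3.133, -0.833, 0.149]
force: [-0.4, 0.8, -0.3]
width: 1.001
finger_force: 0.0
```

```bash
python3 - <<'E'
from lib import *
im,st=snap("w3");print(st["joint_pos"].round(3),st["tcp_pos"].round(4))
X,e=tri([(camof("w1"),(226.8,162.5)),(camof("w2"),(310.7,164.2))])
u,v=proj(camof("w3"),X)[0];print(X,u,v);u=int(u);v=int(v);print(u,v)
a=cv2.resize(im[v-25:v+25,u-33:u+33],None,fx=6,fy=6,interpolation=2)
b=cv2.resize(im,None,fx=.78,fy=.78)
c=np.zeros((300,800,3),np.uint8);c[:,:396]=a;c[:299,400:799]=b[:299];cv2.imwrite("pics/h3.png",c)
E
```

```text
[-1.018  0.208  1.824  0.964  0.969 -0.113] [ 0.4726 -0.3542  0.3355]
[ 0.5813883  -0.31389008  0.16618215] 227.86037861746158 210.85998848657454
227 210
```

View pics/h3.png

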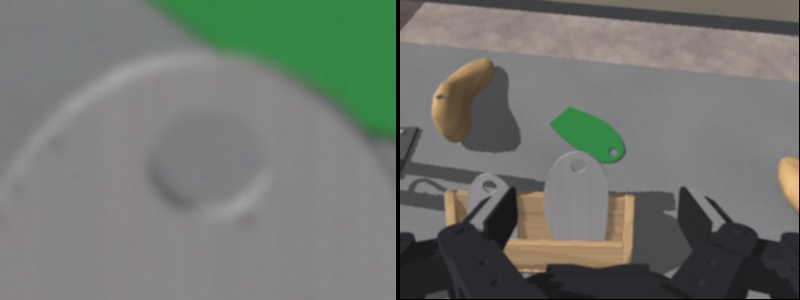

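```bash
python3 - <<'E'
from lib import *
o=[(camof("w2"),(310.7,164.2)),(camof("w3"),(228.8,211.7))]
print(tri(o));o.append((cam("top"),(341.67,166.25)));print(tri(o))
plan([.48,.245,.33],Rt(.175,52),24)
E
```

```text
(array([ 0.58275084, -0.31442052,  0.16187179]), np.float64(0.08438973080760093))
(array([ 0.58346279, -0.31449088,  0.16094874]), np.float64(0.6764091406101613))
total mm 599.0 deg 4.7
[[2.5,-24.7,2.9,0.0012,0.0031,-0.0007],[2.5,-24.7,3.0,0.0012,0.0031,-0.0007],[2.5,-24.6,3.0,0.0012,0.0031,-0.0007],[2.5,-24.6,3.0,0.0012,0.0031,-0.0007],[2.6,-24.6,3.1,0.0012,0.0031,-0.0007],[2.6,-24.6,3.1,0.0012,0.0031,-0.0007],[2.6,-24.6,3.1,0.0012,0.0031,-0.0007],[2.6,-24.6,3.2,0.0012,0.0031,-0.0007]]
[[2.6,-24.6,3.2,0.0012,0.0031,-0.0007],[2.6,-24.6,3.3,0.0012,0.0031,-0.0007],[2.6,-24.6,3.3,0.0012,0.0031,-0.0007],[2.6,-24.6,3.3,0.0012,0.0031,-0.0007],[2.6,-24.6,3.4,0.0012,0.0031,-0.0007],[2.6,-24.6,3.4,0.0012,0.0031,-0.0007],[2.6,-24.6,3.4,0.0012,0.0031,-0.0007],[2.6,-24.6,3.5,0.0012,0.0031,-0.0007]]
[[2.6,-24.6,3.5,0.0012,0.0031,-0.0007],[2.6,-24.6,3.5,0.0012,0.0031,-0.0007],[2.6,-24.6,3.6,0.0012,0.0031,-0.0007],[2.6,-24.5,3.6,0.0012,0.0031,-0.0007],[2.7,-24.5,3.7,0.0012,0.0031,-0.0007],[2.7,-24.5,3.7,0.0012,0.0031,-0.0007],[2.7,-24.5,3.7,0.0012,0.0031,-0.0007],[2.7,-24.5,3.8,0.0012,0.0031,-0.0007]]
```

```bash
python3 - <<'E'
from lib import *
s=plan([.47,-.05,.34],Rt(.16,28),12)
s=plan([.48,.245,.33],Rt(.175,52),12,s)
E
```

```text
total mm 303.9 deg 19.8
[[2.7,-25.1,2.2,0.0012,-0.0287,-0.0008],[2.7,-25.1,2.1,0.0012,-0.0287,-0.0008],[2.8,-25.1,2.1,0.0012,-0.0287,-0.0008],[2.9,-25.1,2.0,0.0012,-0.0287,-0.0008],[3.0,-25.1,2.0,0.0012,-0.0287,-0.0008],[3.1,-25.1,1.9,0.0012,-0.0287,-0.0008],[3.1,-25.1,1.9,0.0012,-0.0287,-0.0008],[3.2,-25.1,1.8,0.0012,-0.0287,-0.0008]]
[[3.3,-25.1,1.7,0.0012,-0.0287,-0.0008],[3.3,-25.0,1.7,0.0012,-0.0287,-0.0008],[3.4,-25.0,1.6,0.0012,-0.0287,-0.0008],[3.5,-25.0,1.5,0.0012,-0.0287,-0.0008]]
total mm 295.3 deg 24.0
[[3.8,-24.1,3.0,0.0008,0.0349,-0.001],[3.7,-24.1,3.1,0.0008,0.0349,-0.001],[3.6,-24.1,3.3,0.0008,0.0349,-0.001],[3.5,-24.1,3.4,0.0008,0.0349,-0.001],[3.4,-24.1,3.5,0.0008,0.0349,-0.001],[3.3,-24.1,3.7,0.0008,0.0349,-0.001],[3.2,-24.1,3.8,0.0008,0.0349,-0.001],[3.1,-24.1,3.9,0.0008,0.0349,-0.001]]
[[3.0,-24.1,4.1,0.0008,0.0349,-0.001],[2.9,-24.1,4.2,0.0008,0.0349,-0.001],[2.7,-24.1,4.3,0.0008,0.0349,-0.001],[2.6,-24.1,4.4,0.0008,0.0349,-0.001]]
```

Request:
drive_tool(
  series=[
    [2.7, -25, 2.2, 0.001, -0.029, -0.001],
    [2.7, -25, 2.1, 0.001, -0.029, -0.001],
    [2.8, -25, 2.1, 0.001, -0.029, -0.001],
    [2.9, -25, 2, 0.001, -0.029, -0.001],
    [3, -25, 2, 0.001, -0.029, -0.001],
    [3.1, -25, 1.9, 0.001, -0.029, -0.001],
  ],
)

```text
time_s: 3.97
tcp_pos: [0.4712, -0.2012, 0.3381]
orientation: [3.133, -0.659, 0.156]
force: [1.2, -1.4, 0.0]
width: 1.0
finger_force: 0.0
```

Request:
drive_tool(
  series=[
    [3.1, -25, 1.9, 0.001, -0.029, -0.001],
    [3.2, -25, 1.8, 0.001, -0.029, -0.001],
    [3.3, -25, 1.7, 0.001, -0.029, -0.001],
    [3.3, -25, 1.7, 0.001, -0.029, -0.001],
    [3.4, -25, 1.6, 0.001, -0.029, -0.001],
    [3.5, -25, 1.5, 0.001, -0.029, -0.001],
  ],
)

```text
time_s: 4.47
tcp_pos: [0.4698, -0.0497, 0.3398]
orientation: [3.136, -0.485, 0.162]
force: [-0.1, -0.9, -0.1]
width: 1.005
finger_force: 0.0
```

Request:
drive_tool(
  series=[
    [3.8, -24, 3, 0.001, 0.035, -0.001],
    [3.7, -24, 3.1, 0.001, 0.035, -0.001],
    [3.6, -24, 3.3, 0.001, 0.035, -0.001],
    [3.5, -24, 3.4, 0.001, 0.035, -0.001],
    [3.4, -24, 3.5, 0.001, 0.035, -0.001],
    [3.3, -24, 3.7, 0.001, 0.035, -0.001],
  ],
)

```text
time_s: 4.97
tcp_pos: [0.4748, 0.0969, 0.334]
orientation: [3.139, -0.698, 0.171]
force: [0.5, -1.2, -0.6]
width: 1.005
finger_force: 0.0
```

Request:
drive_tool(
  series=[
    [3.2, -24, 3.8, 0.001, 0.035, -0.001],
    [3.1, -24, 3.9, 0.001, 0.035, -0.001],
    [3, -24, 4.1, 0.001, 0.035, -0.001],
    [2.9, -24, 4.2, 0.001, 0.035, -0.001],
    [2.7, -24, 4.3, 0.001, 0.035, -0.001],
    [2.6, -24, 4.4, 0.001, 0.035, -0.001],
    [0, 0, 0, 0, 0, 0],
    [0, 0, 0, 0, 0, 0],
  ],
)

```text
time_s: 5.63
tcp_pos: [0.4793, 0.2079, 0.328]
orientation: [3.127, -0.853, 0.181]
force: [-0.5, -0.2, 0.5]
width: 0.999
finger_force: 0.0
```

```bash
python3 - <<'E'
from lib import *
im,st=snap("w4");print(st["joint_pos"].round(3),st["tcp_pos"].round(4),st["orientation"])
p=[.5897,.2376,.1749];print(proj(camof("w4"),fr(p,[[0,-.1375,.31],[0,.035,.31],[0,.1375,.31],[0,.035,.263],[0,.035,.206]])).round(0))
E
```

```text
[ 0.409 -0.043  2.132 -0.723  0.282  2.425] [0.4793 0.2079 0.328 ] [ 3.12711922 -0.85280938  0.18085508]
[[450. 101.]
 [182.  99.]
 [ 20.  99.]
 [192. 147.]
 [201. 189.]]
```

View pics/w4.png

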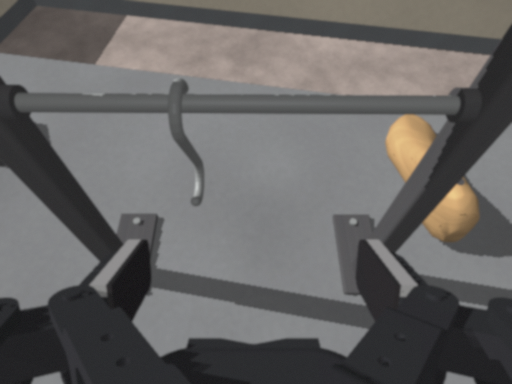

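The bar shows at v≈103 from (22) to (452), and the hook crosses it at u≈177 with its tip at (196,200). That agrees with the fit to about 4 px. The arm fell short in y because of the wrist speed limit, so I'll now move to a pre-grasp pose in front of the shank.

```bash
python3 - <<'E'
from lib import *
p=[.5897,.2376,.1749];m=fr(p,[[0,.038,.262]])[0];R=Rt(.175,52);z=R.apply([0,0,1]);print(m,z)
plan(m-.08*z,R,8)
E
```

```text
[0.58308763 0.27502027 0.262     ] [ 0.7759751   0.13719908 -0.61566148]
total mm 72.2 deg 3.2
[[2.6,-6.1,6.1,0.0013,0.0068,0.0004],[2.5,-6.1,6.1,0.0013,0.0068,0.0004],[2.5,-6.1,6.2,0.0013,0.0068,0.0004],[2.5,-6.1,6.2,0.0013,0.0068,0.0004],[2.4,-6.1,6.2,0.0013,0.0068,0.0004],[2.4,-6.1,6.2,0.0013,0.0068,0.0004],[2.3,-6.1,6.3,0.0013,0.0068,0.0004],[2.3,-6.1,6.3,0.0013,0.0068,0.0004]]
```

Request:
drive_tool(
  series=[
    [2.6, -6.1, 6.1, 0.001, 0.007, 0],
    [2.5, -6.1, 6.1, 0.001, 0.007, 0],
    [2.5, -6.1, 6.2, 0.001, 0.007, 0],
    [2.5, -6.1, 6.2, 0.001, 0.007, 0],
    [2.4, -6.1, 6.2, 0.001, 0.007, 0],
    [2.4, -6.1, 6.2, 0.001, 0.007, 0],
    [2.3, -6.1, 6.3, 0.001, 0.007, 0],
    [2.3, -6.1, 6.3, 0.001, 0.007, 0],
  ],
)

```text
time_s: 6.35
tcp_pos: [0.5235, 0.2623, 0.3167]
orientation: [3.136, -0.901, 0.181]
force: [0.5, -0.4, 1.1]
width: 1.0
finger_force: 0.0
```

Request:
drive_tool(
  series=[
    [0, 0, 0, 0, 0, 0],
    [0, 0, 0, 0, 0, 0],
    [0, 0, 0, 0, 0, 0],
  ],
)

```text
time_s: 6.6
tcp_pos: [0.523, 0.2623, 0.3168]
orientation: [3.136, -0.901, 0.181]
force: [0.3, -0.5, 0.1]
width: 0.998
finger_force: 0.0
```

```bash
python3 - <<'E'
from lib import *
im,st=snap("w5");print(st["joint_pos"].round(3),st["tcp_pos"].round(4),st["orientation"])
p=[.5897,.2376,.1749];print(proj(camof("w5"),fr(p,[[0,-.1375,.31],[0,.038,.31],[0,.1375,.31],[0,.038,.263],[-.016,.038,.217]])).round(0))
E
```

```text
[ 0.49   0.106  2.036 -1.113  0.275  2.865] [0.523  0.2623 0.3168] [ 3.13639681 -0.90112146  0.18078982]
[[576. 158.]
 [250. 156.]
 [ 64. 156.]
 [250. 205.]
 [250. 258.]]
```

View pics/w5.png

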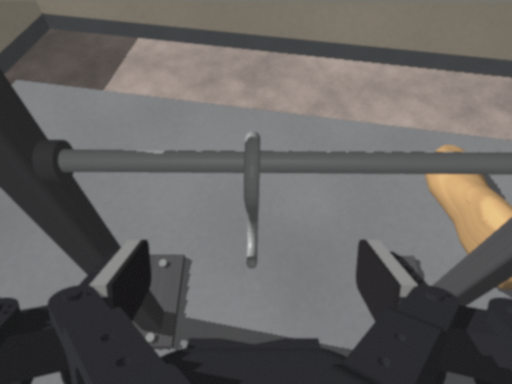

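The hook is centred at u≈252 and the bar is at v≈161, so everything sits about 3 mm nearer than predicted. Joint 6 is close to its limit, so I'll use a steeper tilt.

```bash
python3 - <<'E'
from lib import *
p=[.5865,.2380,.175];g=fr(p,[[-.0034,.037,.269]])[0];R=Rt(.175,42);z=R.apply([0,0,1]);print(g,z)
s=plan(g-.055*z,R,8)
s=plan(g+.005*z,R,4,s)
E
```

```text
[0.57670993 0.27384291 0.269     ] [ 0.65891067  0.11650108 -0.74314483]
total mm 19.5 deg 9.6
[[0.7,-0.2,2.3,0.0001,-0.021,0.0004],[0.8,-0.2,2.3,0.0001,-0.021,0.0004],[0.8,-0.2,2.3,0.0001,-0.021,0.0004],[0.9,-0.2,2.3,0.0001,-0.021,0.0004],[0.9,-0.2,2.2,0.0001,-0.021,0.0004],[1.0,-0.2,2.2,0.0001,-0.021,0.0004],[1.0,-0.2,2.2,0.0001,-0.021,0.0004],[1.1,-0.2,2.2,0.0001,-0.021,0.0004]]
total mm 60.0 deg 0.0
[[-0.0,-0.0,15.0,0.0,0.0,0.0],[-0.0,-0.0,15.0,0.0,0.0,0.0],[-0.0,-0.0,15.0,0.0,0.0,0.0],[-0.0,-0.0,15.0,0.0,0.0,0.0]]
```

Request:
drive_tool(
  series=[
    [0.7, -0.2, 2.3, 0, -0.021, 0],
    [0.8, -0.2, 2.3, 0, -0.021, 0],
    [0.8, -0.2, 2.3, 0, -0.021, 0],
    [0.9, -0.2, 2.3, 0, -0.021, 0],
    [0.9, -0.2, 2.2, 0, -0.021, 0],
    [1, -0.2, 2.2, 0, -0.021, 0],
    [1, -0.2, 2.2, 0, -0.021, 0],
    [1.1, -0.2, 2.2, 0, -0.021, 0],
  ],
)

```text
time_s: 7.32
tcp_pos: [0.5405, 0.2673, 0.3099]
orientation: [3.138, -0.732, 0.18]
force: [-0.3, 0.4, -0.3]
width: 1.003
finger_force: 0.0
```

Request:
drive_tool(
  series=[
    [0, 0, 10, 0, 0, 0],
    [0, 0, 10, 0, 0, 0],
    [0, 0, 0, 0, 0, 0],
    [0, 0, 0, 0, 0, 0],
  ],
)

```text
time_s: 7.65
tcp_pos: [0.5538, 0.2695, 0.2937]
orientation: [3.137, -0.732, 0.18]
force: [0.5, -0.4, 0.3]
width: 0.998
finger_force: 0.0
```

```bash
python3 - <<'E'
from lib import *
im,st=snap("w6");print(st["joint_pos"].round(3),st["tcp_pos"].round(4),st["orientation"])
p=[.5865,.2380,.175];K=camof("w6");print(proj(K,fr(p,[[0,.037,.31],[0,.037,.263],[-.016,.037,.217]])).round(0))
g=fr(p,[[-.0034,.037,.269]])[0];R=Rt(.175,42);plan(g+.005*R.apply([0,0,1]),R,4)
q=[]
for w in("hook_mid",):
    for d in bot.cut_out("wrist",w): print(d["confidence"],d["rect"]); q.append(d)
m=q[0]["region"];
for v in range(100,330,20):
    u=np.where(m[v])[0]
    if len(u): print(v,u.min(),u.max())
E
```

```text
[ 0.453  0.201  1.898 -0.525  0.377  2.27 ] [0.5538 0.2695 0.2937] [ 3.13664371 -0.73181014  0.18016181]
[[253. 181.]
 [253. 222.]
 [252. 272.]]
total mm 39.4 deg 0.2
[[0.1,-0.1,9.9,0.0003,0.0001,0.001],[0.1,-0.0,9.9,0.0003,0.0001,0.001],[0.1,-0.0,9.9,0.0003,0.0001,0.001],[0.1,-0.0,9.9,0.0003,0.0001,0.001]]
0.88 [258.4, 207.0, 20.3, 136.6]
140 255 259
160 247 267
180 246 267
200 246 266
220 246 265
240 250 260
260 249 260
```

View pics/w6.png

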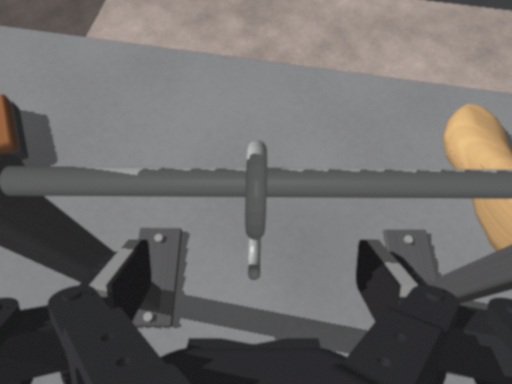

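The hook and bar line up with the prediction: bar at (256,183), tip at (254,272). I'll advance and close.

Request:
drive_tool(
  series=[
    [0, 0.3, 10, 0, 0, 0],
    [0, 0.3, 10, 0, 0, 0],
    [0, 0.3, 10, 0, 0, 0],
    [0, 0.2, 9.5, 0, 0, 0],
    [0, 0, 0, 0, 0, 0],
    [0, 0, 0, 0, 0, 0],
  ],
)

```text
time_s: 8.25
tcp_pos: [0.5803, 0.2731, 0.2647]
orientation: [3.137, -0.732, 0.18]
force: [0.3, -0.3, -0.1]
width: 0.997
finger_force: 0.0
```

Request:
drive_tool(
  series=[
    [0, 0, 0, 0, 0, 0],
    [0, 0, 0, 0, 0, 0],
    [0, 0, 0, 0, 0, 0],
    [0, 0, 0, 0, 0, 0],
    [0, 0, 0, 0, 0, 0],
    [0, 0, 0, 0, 0, 0],
    [0, 0, 0, 0, 0, 0],
    [0, 0, 0, 0, 0, 0],
  ],
  fingers=0,
  newtons=70,
)

```text
time_s: 8.92
tcp_pos: [0.5802, 0.2732, 0.2658]
orientation: [3.137, -0.734, 0.18]
force: [0.2, -0.5, 1.2]
width: 0.068
finger_force: 68.2
```

```bash
python3 - <<'E'
from lib import *
im,st=snap("w7");print(st["joint_pos"].round(3),st["tcp_pos"].round(4),st["orientation"],st["width"],st["finger_force"],st["force"])
for d in bot.cut_out("wrist","hook_mid"):
    m=d["region"];print(d["confidence"],d["rect"]);print([(v,int(np.where(m[v])[0].min()),int(np.where(m[v])[0].max())) for v in range(80,383,12) if m[v].any()])
p=[.5865,.2380,.175];K=camof("w7");print(proj(K,fr(p,[[0,.037,.32],[0,.037,.31],[0,.037,.263],[-.016,.037,.217]])).round(0))
E
```

```text
[ 0.435  0.282  1.871 -0.579  0.322  2.318] [0.5802 0.2732 0.2658] [ 3.13746064 -0.73363801  0.17979996] 0.06797631617985844 68.1833803653717 [ 0.18647952 -0.52440773  1.24356611]
0.4 [254.4, 239.1, 30.1, 160.3]
[(164, 247, 266), (176, 243, 268), (188, 242, 270), (200, 242, 270), (212, 241, 269), (224, 241, 270), (236, 241, 269), (248, 240, 269), (260, 240, 268), (272, 241, 268), (284, 242, 266), (296, 246, 259), (308, 246, 259), (320, 249, 253)]
[[250. 203.]
 [250. 216.]
 [251. 258.]
 [251. 312.]]
```

```bash
python3 - <<'E'
from lib import *
im=cv2.imread("pics/w7.png").astype(float).mean(2);K=camof("w7")
for u in(170,210,300,340):
    c=cv2.GaussianBlur(im,(9,1),0)[:,u];print(u,c[180:250:3].astype(int))
p=[.5865,.2380,.175]
t=np.radians(np.arange(0,200,5));bend=np.array([[ -17e-3*np.cos(a),.037,.263+.040+.017*np.sin(a)] for a in t])
out=np.array([[ -21e-3*np.cos(a),.037,.263+.040+.021*np.sin(a)] for a in t])
print("top",proj(K,fr(p,out))[:,1].min(),"bar",proj(K,fr(p,[[0,.09,.31],[0,-.02,.31]])))
d=np.array([-np.cos(np.radians(70)),0,np.sin(np.radians(70))]);n=np.array([-np.sin(np.radians(70)),0,-np.cos(np.radians(70))])
tip=np.array([-.016,.037,.217]);q=np.array([tip+.004*(np.cos(a)*d+np.sin(a)*n) for a in np.linspace(0,6.3,60)])
print("tip bottom",proj(K,fr(p,q))[:,1].max(), "1mm dz:",(proj(K,fr(p,tip+[0,0,-.001]))-proj(K,fr(p,tip))),"1mm dx",(proj(K,fr(p,tip+[-.001,0,0]))-proj(K,fr(p,tip))))
E
```

```text
170 [151 151 151 152 152 150 143 101  96  99 102 105 110 114 109 106 103  99
  92 106 143  98  94  93]
210 [148 147 146 146 147 147 144 102  95  99 102 105 112 115 110 106 104 100
  93 101 145 140 133 122]
300 [153 153 152 151 150 150 133 137  97  98 101 104 111 117 111 106 104 100
  95  93 138 142 141 141]
340 [152 152 152 152 151 149 144 154 104  98 101 103 109 113 109 107 104 101
  95  91 138 143 142 143]
top 158.47753165979447 bar [[ 73.21703482 215.8417315 ]
 [440.08047232 217.1979798 ]]
tip bottom 320.2185859183699 1mm dz: [[0.00417705 0.24114492]] 1mm dx [[-0.01060749  2.03650478]]
```

```bash
cat >>lib.py <<'E'
PR=[.5865,.2380,.175]
def T4(p,R): 
    T=np.eye(4);T[:3,:3]=R;T[:3,3]=p;return T
_s=pickle.load(open("pics/w7.pkl","rb")) if __import__("os").path.exists("pics/w7.pkl") else None
TH=np.linalg.inv(T4(_s["tcp_pos"],rpy(_s["orientation"])))@T4(fr(PR,[[0,.037,.263]])[0],Ro.from_euler('z',.175).as_matrix())
def tool_for(hook_mid,yaw,rot=0): # rot deg: hook about its y (+: top towards +x)
    T=T4(np.array(hook_mid),(Ro.from_euler('z',yaw)*Ro.from_euler('y',np.radians(rot))).as_matrix())@np.linalg.inv(TH)
    return T[:3,3],Ro.from_matrix(T[:3,:3])
def hook_now():
    st=bot.read_state();return T4(st["tcp_pos"],rpy(st["orientation"]))@TH
E
python3 - <<'E'
from lib import *
s=plan(*tool_for(fr(PR,[[-.003,.037,.280]])[0],.175),4)
s=plan(*tool_for(fr(PR,[[-.10,.037,.285]])[0],.175),5,s)
E
```

```text
total mm 17.3 deg 0.0
[[2.3,0.0,-3.7,-0.0,0.0,-0.0],[2.3,0.0,-3.7,-0.0,0.0,-0.0],[2.3,0.0,-3.7,-0.0,0.0,-0.0],[2.3,0.0,-3.7,-0.0,0.0,-0.0]]
total mm 97.10000000000001 deg 0.0
[[-13.7,-0.0,-13.7,0.0,0.0,0.0],[-13.7,-0.0,-13.7,0.0,0.0,0.0],[-13.7,-0.0,-13.7,0.0,0.0,0.0],[-13.7,-0.0,-13.7,0.0,0.0,0.0],[-13.7,-0.0,-13.7,0.0,0.0,0.0]]
```

Request:
drive_tool(
  series=[
    [2.3, 0, -3.7, 0, 0, 0],
    [2.3, 0, -3.7, 0, 0, 0],
    [2.3, 0, -3.7, 0, 0, 0],
    [2.3, 0, -3.7, 0, 0, 0],
    [0, 0, 0, 0, 0, 0],
  ],
)

```text
time_s: 9.43
tcp_pos: [0.5772, 0.273, 0.2841]
orientation: [3.138, -0.735, 0.18]
force: [0.8, 0.1, -0.3]
width: 0.069
finger_force: 68.2
```

Request:
drive_tool(
  series=[
    [-8, 0, -8, 0, 0, 0],
    [-12, 0, -12, 0, 0, 0],
    [-14, 0, -14, 0, 0, 0],
    [-14, 0, -14, 0, 0, 0],
    [-12, 0, -12, 0, 0, 0],
    [-8, 0, -8, 0, 0, 0],
    [0, 0, 0, 0, 0, 0],
    [0, 0, 0, 0, 0, 0],
  ],
)

```text
time_s: 10.1
tcp_pos: [0.4824, 0.256, 0.2881]
orientation: [3.138, -0.734, 0.18]
force: [0.1, 0.3, -1.2]
width: 0.073
finger_force: 68.2
```

```bash
python3 - <<'E'
from lib import *
im,st=snap("w8");print(st["joint_pos"].round(3),st["tcp_pos"].round(4),st["force"],st["width"])
H=hook_now();print(H[:3,3])
for n in("wrist","scene","top"):
    if n!="wrist": bot.capture(n)
    for d in bot.cut_out(n,"hook_mid")[:2]: print(n,d["confidence"],d["rect"])
pt=lambda n,L: proj(camof("w8") if n=="wrist" else cam(n),np.array([(H@[*l,1])[:3] for l in L])).round(0).tolist()
for n in("wrist","scene","top"): print(n,pt(n,[[0,0,.057],[0,0,0],[-.016,0,-.046],[0,0,-.057]]))
E
```

```text
[ 0.502  0.082  2.057 -0.648  0.365  2.429] [0.4824 0.256  0.2881] [ 0.08020231  0.33569963 -1.19885144] 0.07347909955715735
[0.48276765 0.257291   0.28528488]
wrist 0.78 [256.0, 239.0, 31.6, 156.7]
top 0.49 [159.8, 189.2, 5.6, 13.6]
wrist [[250.0, 201.0], [251.0, 257.0], [251.0, 311.0], [251.0, 284.0]]
scene [[351.0, 227.0], [347.0, 246.0], [347.0, 256.0], [343.0, 263.0]]
top [[158.0, 190.0], [163.0, 191.0], [167.0, 197.0], [168.0, 192.0]]
```

```bash
cat >>lib.py <<'E'
HOLE=np.array([.5848,-.3143,.160]);YR=.13
def mid_from_c(cx,cz,rot,dy=0): # bend centre rel hole in mm -> hook_mid world
    r=np.radians(rot);x=cx+40*np.sin(r);z=cz+40*np.cos(r)
    return HOLE+np.array([x*np.cos(YR)-dy*np.sin(YR),x*np.sin(YR)+dy*np.cos(YR),z])/1000
E
python3 - <<'E'
from lib import *
s=plan(*tool_for([.47,-.02,.30],.15,18),14)
s=plan(*tool_for([.60,-.27,.31],.13,-5),12,s)
A=mid_from_c(75,80,-10);print(A)
s=plan(*tool_for(A,.13,-10),4,s)
E
```

```text
total mm 277.6 deg 18.0
[[-2.5,19.3,-3.6,-0.0009,-0.0224,0.0015],[-2.6,19.3,-3.6,-0.0009,-0.0224,0.0015],[-2.6,19.3,-3.5,-0.0009,-0.0224,0.0015],[-2.7,19.3,-3.4,-0.0009,-0.0224,0.0015],[-2.7,19.4,-3.3,-0.0009,-0.0224,0.0015],[-2.8,19.4,-3.3,-0.0009,-0.0224,0.0015],[-2.8,19.4,-3.2,-0.0009,-0.0224,0.0015],[-2.9,19.4,-3.1,-0.0009,-0.0224,0.0015]]
[[-2.9,19.4,-3.0,-0.0009,-0.0224,0.0015],[-2.9,19.4,-2.9,-0.0009,-0.0224,0.0015],[-3.0,19.4,-2.9,-0.0009,-0.0224,0.0015],[-3.0,19.4,-2.8,-0.0009,-0.0224,0.0015],[-3.0,19.4,-2.7,-0.0009,-0.0224,0.0015],[-3.1,19.4,-2.6,-0.0009,-0.0224,0.0015]]
total mm 281.6 deg 23.0
[[7.1,22.2,2.3,-0.0011,0.0334,0.0014],[7.1,22.2,2.6,-0.0011,0.0334,0.0014],[7.0,22.2,2.8,-0.0011,0.0334,0.0014],[6.9,22.2,3.1,-0.0011,0.0334,0.0014],[6.9,22.2,3.3,-0.0011,0.0334,0.0014],[6.8,22.2,3.6,-0.0011,0.0334,0.0014],[6.7,22.2,3.8,-0.0011,0.0334,0.0014],[6.6,22.1,4.1,-0.0011,0.0334,0.0014]]
[[6.5,22.1,4.3,-0.0011,0.0334,0.0014],[6.4,22.1,4.6,-0.0011,0.0334,0.0014],[6.2,22.1,4.8,-0.0011,0.0334,0.0014],[6.1,22.1,5.0,-0.0011,0.0334,0.0014]]
[ 0.65227983 -0.30547787  0.27939231]
total mm 70.1 deg 5.0
[[2.4,10.5,13.8,-0.0001,0.0218,0.0],[2.1,10.5,13.9,-0.0001,0.0218,0.0],[1.8,10.5,13.9,-0.0001,0.0218,0.0],[1.5,10.5,14.0,-0.0001,0.0218,0.0]]
```

Request:
drive_tool(
  series=[
    [-2.5, 19.3, -3.6, -0.001, -0.0224, 0.0015],
    [-2.6, 19.3, -3.6, -0.001, -0.0224, 0.0015],
    [-2.6, 19.3, -3.5, -0.001, -0.0224, 0.0015],
    [-2.7, 19.3, -3.4, -0.001, -0.0224, 0.0015],
    [-2.7, 19.4, -3.3, -0.001, -0.0224, 0.0015],
    [-2.8, 19.4, -3.3, -0.001, -0.0224, 0.0015],
    [-2.8, 19.4, -3.2, -0.001, -0.0224, 0.0015],
  ],
)

```text
time_s: 10.98
tcp_pos: [0.4767, 0.1165, 0.2955]
orientation: [3.139, -0.576, 0.166]
force: [-0.1, -0.2, -0.0]
width: 0.069
finger_force: 68.2
```

Request:
drive_tool(
  series=[
    [-2.9, 19.4, -3.1, -0.001, -0.0224, 0.0015],
    [-2.9, 19.4, -3, -0.001, -0.0224, 0.0015],
    [-2.9, 19.4, -2.9, -0.001, -0.0224, 0.0015],
    [-3, 19.4, -2.9, -0.001, -0.0224, 0.0015],
    [-3, 19.4, -2.8, -0.001, -0.0224, 0.0015],
    [-3, 19.4, -2.7, -0.001, -0.0224, 0.0015],
    [-3.1, 19.4, -2.6, -0.001, -0.0224, 0.0015],
  ],
)

```text
time_s: 11.57
tcp_pos: [0.4706, -0.0222, 0.3031]
orientation: [3.138, -0.419, 0.153]
force: [0.4, 0.6, -1.1]
width: 0.072
finger_force: 68.2
```

Request:
drive_tool(
  series=[
    [7.1, 22.2, 2.3, -0.001, 0.0334, 0.0014],
    [7.1, 22.2, 2.6, -0.001, 0.0334, 0.0014],
    [7, 22.2, 2.8, -0.001, 0.0334, 0.0014],
    [6.9, 22.2, 3.1, -0.001, 0.0334, 0.0014],
    [6.9, 22.2, 3.3, -0.001, 0.0334, 0.0014],
    [6.8, 22.2, 3.6, -0.001, 0.0334, 0.0014],
  ],
)

```text
time_s: 12.07
tcp_pos: [0.5354, -0.1477, 0.3082]
orientation: [3.135, -0.622, 0.145]
force: [0.4, 1.1, -0.6]
width: 0.074
finger_force: 68.2
```

Request:
drive_tool(
  series=[
    [6.7, 22.2, 3.8, -0.001, 0.0334, 0.0014],
    [6.6, 22.1, 4.1, -0.001, 0.0334, 0.0014],
    [6.5, 22.1, 4.3, -0.001, 0.0334, 0.0014],
    [6.4, 22.1, 4.6, -0.001, 0.0334, 0.0014],
    [6.2, 22.1, 4.8, -0.001, 0.0334, 0.0014],
    [6.1, 22.1, 5, -0.001, 0.0334, 0.0014],
    [0, 0, 0, 0, 0, 0],
  ],
)

```text
time_s: 12.65
tcp_pos: [0.6001, -0.2747, 0.3125]
orientation: [3.136, -0.822, 0.132]
force: [0.4, -0.4, -2.4]
width: 0.07
finger_force: 68.4
```

```bash
python3 - <<'E'
from lib import *
st=bot.read_state();print(st["joint_pos"].round(3),hook_now()[:3,3].round(4),st["width"])
s=plan(*tool_for(mid_from_c(75,80,-10),.13,-10),5)
s=plan(*tool_for(mid_from_c(75,-1.5,-10),.13,-10),6,s)
E
```

```text
[-0.71   0.298  1.761  0.972  0.717  0.087] [ 0.6002 -0.2735  0.3097] 0.06975038636072384
total mm 68.1 deg 4.9
[[2.0,7.7,11.1,0.0005,0.0172,-0.0004],[1.8,7.7,11.1,0.0005,0.0172,-0.0004],[1.6,7.7,11.1,0.0005,0.0172,-0.0004],[1.4,7.7,11.2,0.0005,0.0172,-0.0004],[1.2,7.7,11.2,0.0005,0.0172,-0.0004]]
total mm 81.5 deg 0.0
[[-10.7,-0.0,8.4,0.0,0.0,0.0],[-10.7,-0.0,8.4,0.0,0.0,0.0],[-10.7,-0.0,8.4,0.0,0.0,0.0],[-10.7,-0.0,8.4,0.0,0.0,0.0],[-10.7,-0.0,8.4,0.0,0.0,0.0],[-10.7,-0.0,8.4,0.0,0.0,0.0]]
```

Request:
drive_tool(
  series=[
    [2, 7.7, 11.1, 0, 0.017, 0],
    [1.8, 7.7, 11.1, 0, 0.017, 0],
    [1.6, 7.7, 11.1, 0, 0.017, 0],
    [1.4, 7.7, 11.2, 0, 0.017, 0],
    [1.2, 7.7, 11.2, 0, 0.017, 0],
    [0, 0, 0, 0, 0, 0],
  ],
)

```text
time_s: 13.15
tcp_pos: [0.6517, -0.3037, 0.2809]
orientation: [3.139, -0.904, 0.133]
force: [-0.4, 1.1, -1.1]
width: 0.068
finger_force: 68.3
```

Request:
drive_tool(
  series=[
    [-10.7, 0, 8.4, 0, 0, 0],
    [-10.7, 0, 8.4, 0, 0, 0],
    [-10.7, 0, 8.4, 0, 0, 0],
    [-10.7, 0, 8.4, 0, 0, 0],
    [-10.7, 0, 8.4, 0, 0, 0],
    [-10.7, 0, 8.4, 0, 0, 0],
    [0, 0, 0, 0, 0, 0],
    [0, 0, 0, 0, 0, 0],
  ],
)

```text
time_s: 13.82
tcp_pos: [0.651, -0.3032, 0.2013]
orientation: [3.137, -0.905, 0.135]
force: [-0.4, 0.5, -0.3]
width: 0.074
finger_force: 68.3
```

```bash
python3 - <<'E'
from lib import *
im,st=snap("w9");print(st["joint_pos"].round(3),st["force"],st["width"])
H=hook_now();print(H[:3,3].round(4),mid_from_c(75,-1.5,-10).round(4))
sc=bot.capture("scene");cv2.imwrite("pics/sc9.png",sc)
L=[[0,0,.057],[0,0,0],[-.016,0,-.046],[0,0,-.057]]
P=np.array([(H@[*l,1])[:3] for l in L])
print("wrist",proj(camof("w9"),np.r_[P,[HOLE]]).round(0).tolist(),"scene",proj(cam("scene"),np.r_[P,[HOLE]]).round(0).tolist())
u,v=proj(cam("scene"),[HOLE])[0].astype(int);a=cv2.resize(sc[v-50:v+50,u-65:u+65],(390,300),interpolation=2)
b=cv2.resize(im[60:360,80:480],(400,300));c=np.zeros((300,800,3),np.uint8);c[:,:390]=a;c[:,400:]=b;cv2.imwrite("pics/v9.png",c);print(u,v)
plan(*tool_for(mid_from_c(25,-1.5,-10),.13,-10),5)
E
```

```text
[-0.708  0.552  1.733  1.364  0.64  -0.348] [-0.4305967   0.45570861 -0.29872544] 0.0744237453498211
[ 0.6517 -0.3021  0.1994] [ 0.6523 -0.3055  0.1979]
wrist [[251.0, 201.0], [251.0, 257.0], [251.0, 311.0], [251.0, 284.0], [259.0, 459.0]] scene [[159.0, 168.0], [160.0, 185.0], [165.0, 196.0], [161.0, 200.0], [179.0, 184.0]]
179 184
total mm 50.2 deg 0.1
[[-6.5,0.6,-7.6,0.0001,0.0004,0.0002],[-6.5,0.6,-7.6,0.0001,0.0004,0.0002],[-6.5,0.6,-7.6,0.0001,0.0004,0.0002],[-6.5,0.6,-7.6,0.0001,0.0004,0.0002],[-6.5,0.6,-7.6,0.0001,0.0004,0.0002]]
```

View pics/v9.png

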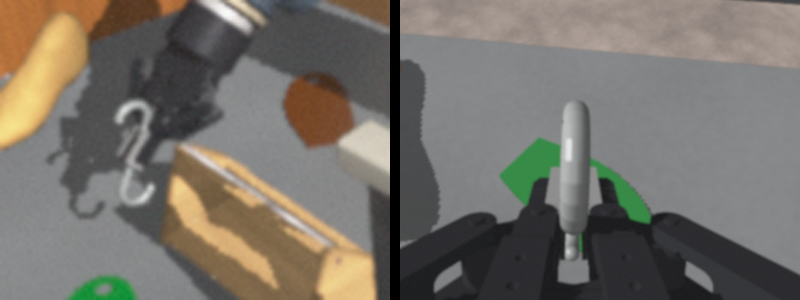

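The left half (scene camera) shows the hook behind the rack at crop (135,155), matching the prediction within 1 px. The right half (wrist camera) shows the tip at (253,313), also within 2 px. I'll correct the in-hand y offset and insert.

```bash
sed -i 's/^def tool_for/TH[1,3]=0\ndef tool_for/' lib.py; python3 - <<'E'
from lib import *
s=plan(*tool_for(mid_from_c(25,-1.5,-10),.13,-10),5)
s=plan(*tool_for(mid_from_c(9.7,13.9,-10),.13,-10),6,s)
s=plan(*tool_for(mid_from_c(9.7+6,13.9+10,-8),.13,-8),3,s)
from sim import clear
print([round(clear(25-15.3*k,-1.5+15.4*k,-10),1) for k in np.linspace(0,1,7)],[round(clear(75-50*k,-1.5,-10),1) for k in np.linspace(0,1,7)])
E
```

```text
total mm 50.1 deg 0.1
[[-6.5,0.4,-7.6,0.0001,0.0004,0.0002],[-6.5,0.4,-7.6,0.0001,0.0004,0.0002],[-6.5,0.4,-7.6,0.0001,0.0004,0.0002],[-6.5,0.4,-7.6,0.0001,0.0004,0.0002],[-6.5,0.4,-7.6,0.0001,0.0004,0.0002]]
total mm 21.7 deg 0.0
[[0.5,0.0,-3.6,0.0,0.0,0.0],[0.5,0.0,-3.6,0.0,0.0,0.0],[0.5,0.0,-3.6,0.0,0.0,0.0],[0.5,0.0,-3.6,0.0,0.0,0.0],[0.5,0.0,-3.6,0.0,0.0,0.0],[0.5,0.0,-3.6,0.0,0.0,0.0]]
total mm 12.7 deg 2.0
[[4.2,0.0,-0.1,0.0,-0.0116,-0.0],[4.2,0.0,-0.2,0.0,-0.0116,-0.0],[4.2,0.0,-0.2,0.0,-0.0116,-0.0]]
[np.float64(10.4), np.float64(8.0), np.float64(6.3), np.float64(5.5), np.float64(5.2), np.float64(5.2), np.float64(5.8)] [np.float64(49.6), np.float64(42.4), np.float64(35.5), np.float64(28.6), np.float64(22.0), np.float64(16.4), np.float64(10.4)]
```

Request:
drive_tool(
  series=[
    [-6.5, 0.4, -7.6, 0, 0, 0],
    [-6.5, 0.4, -7.6, 0, 0, 0],
    [-6.5, 0.4, -7.6, 0, 0, 0],
    [-6.5, 0.4, -7.6, 0, 0, 0],
    [-6.5, 0.4, -7.6, 0, 0, 0],
    [0, 0, 0, 0, 0, 0],
    [0, 0, 0, 0, 0, 0],
  ],
)

```text
time_s: 14.5
tcp_pos: [0.6015, -0.3126, 0.1995]
orientation: [3.136, -0.906, 0.135]
force: [-0.1, 0.2, 0.2]
width: 0.072
finger_force: 68.3
```

```bash
python3 - <<'E'
from lib import *
im,st=snap("w10");print(st["force"],st["width"]);H=hook_now();print((H[:3,3]-mid_from_c(25,-1.5,-10)).round(4))
s=plan(*tool_for(mid_from_c(9.7,13.9,-10),.13,-10),6)
E
```

```text
[-0.11373499  0.15010355  0.20690021] 0.07192263266731137
[-0.0002 -0.0003 -0.0011]
total mm 22.4 deg 0.1
[[0.6,-0.0,-3.7,0.0001,0.0004,-0.0],[0.6,-0.0,-3.7,0.0001,0.0004,-0.0],[0.6,-0.0,-3.7,0.0001,0.0004,-0.0],[0.6,-0.0,-3.7,0.0001,0.0004,-0.0],[0.6,-0.0,-3.7,0.0001,0.0004,-0.0],[0.6,-0.0,-3.7,0.0001,0.0004,-0.0]]
```

Request:
drive_tool(
  series=[
    [0.6, 0, -3.7, 0, 0, 0],
    [0.6, 0, -3.7, 0, 0, 0],
    [0.6, 0, -3.7, 0, 0, 0],
    [0, 0, 0, 0, 0, 0],
  ],
)

```text
time_s: 14.88
tcp_pos: [0.5944, -0.3131, 0.2083]
orientation: [3.135, -0.906, 0.137]
force: [0.2, 0.7, -0.8]
width: 0.073
finger_force: 68.3
```

Request:
drive_tool(
  series=[
    [0.6, 0, -3.7, 0, 0, 0],
    [0.6, 0, -3.7, 0, 0, 0],
    [0.6, 0, -3.7, 0, 0, 0],
    [0, 0, 0, 0, 0, 0],
    [0, 0, 0, 0, 0, 0],
  ],
)

```text
time_s: 15.3
tcp_pos: [0.5868, -0.3141, 0.2161]
orientation: [3.136, -0.906, 0.136]
force: [-0.8, 0.6, -1.7]
width: 0.068
finger_force: 68.3
```

```bash
python3 - <<'E'
from lib import *
im,st=snap("w11");print(st["force"],st["width"]);H=hook_now();print((H[:3,3]-mid_from_c(9.7,13.9,-10)).round(4))
t=bot.capture("top");cv2.imwrite("pics/t11.png",t);sc=bot.capture("scene");cv2.imwrite("pics/sc11.png",sc)
for n in("wrist","top","scene"):
  for q in("template_large","hook_mid"):
    print(n,q,[(round(d["confidence"],2),np.round(d["rect"]).tolist()) for d in bot.cut_out(n,q)][:4])
print(proj(cam("top"),HOLE),proj(camof("w11"),HOLE))
U=np.array([np.sin(.611)*np.cos(YR),np.sin(.611)*np.sin(YR),np.cos(.611)])*.010
print("lift 10 along slope")
p,R=tool_for(H[:3,3]+U*1.2,.13,-10);plan(p,R,3)
E
```

```text
[-0.77548921  0.56935468 -1.74820738] 0.06837106317561006
[-0.0001 -0.     -0.0001]
wrist template_large [(0.68, [253.0, 331.0, 30.0, 29.0]), (0.58, [252.0, 214.0, 140.0, 101.0])]
wrist hook_mid [(0.8, [255.0, 240.0, 29.0, 154.0]), (0.23, [254.0, 330.0, 30.0, 27.0])]
top template_large [(0.74, [256.0, 118.0, 23.0, 67.0]), (0.7, [317.0, 245.0, 33.0, 48.0]), (0.7, [385.0, 248.0, 17.0, 20.0]), (0.66, [334.0, 177.0, 20.0, 26.0])]
top hook_mid [(0.48, [349.0, 166.0, 1.0, 5.0])]
scene template_large [(0.73, [221.0, 173.0, 25.0, 27.0]), (0.73, [148.0, 246.0, 30.0, 41.0]), (0.6, [191.0, 192.0, 24.0, 12.0]), (0.56, [271.0, 190.0, 16.0, 14.0])]
scene hook_mid []
[[340.92939097 166.57652836]] [[252.64315005 305.25906978]]
lift 10 along slope
total mm 12.1 deg 0.1
[[4.0,0.0,-0.3,-0.0,0.0008,-0.0],[4.0,0.0,-0.3,-0.0,0.0008,-0.0],[4.0,0.0,-0.3,-0.0,0.0008,-0.0]]
```

Request:
drive_tool(
  series=[
    [4, 0, -0.3, 0, 0, 0],
    [4, 0, -0.3, 0, 0, 0],
    [4, 0, -0.3, 0, 0, 0],
    [4, 0, -0.3, 0, 0, 0],
    [0, 0, 0, 0, 0, 0],
    [0, 0, 0, 0, 0, 0],
  ],
)

```text
time_s: 16.25
tcp_pos: [0.5959, -0.3127, 0.2294]
orientation: [3.136, -0.906, 0.136]
force: [-0.9, 0.6, -2.6]
width: 0.073
finger_force: 68.3
```

```bash
python3 - <<'E'
from lib import *
f=[]
for k in range(6): bot.capture("top");f.append(bot.read_state()["force"])
print(np.mean(f,0),np.std(f,0))
t=bot.capture("top").astype(int);a=cv2.imread("pics/t11.png").astype(int);d=np.abs(t-a).sum(2)[140:210,280:380]
ys,xs=np.where(d>60);print(len(ys),(ys.min()+140,ys.max()+140,xs.min()+280,xs.max()+280) if len(ys) else '')
print(bot.read_state()["tcp_pos"])
H=hook_now();u=np.array([np.sin(.611)*np.cos(YR),np.sin(.611)*np.sin(YR),np.cos(.611)])
s=plan(*tool_for(H[:3,3]+u*.05,.13,-5),8)
E
```

```text
[-0.08553373 -0.08668298 -1.57667435] [0.58427764 0.38878854 0.45596502]
593 (np.int64(155), np.int64(209), np.int64(330), np.int64(379))
[ 0.59565071 -0.31278982  0.22899832]
total mm 50.2 deg 4.8
[[6.3,0.0,-0.3,0.0,-0.0106,-0.0],[6.3,0.0,-0.4,0.0,-0.0106,-0.0],[6.3,0.0,-0.5,0.0,-0.0106,-0.0],[6.2,0.0,-0.5,0.0,-0.0106,-0.0],[6.2,0.0,-0.6,0.0,-0.0106,-0.0],[6.2,0.0,-0.6,0.0,-0.0106,-0.0],[6.2,0.0,-0.7,0.0,-0.0106,-0.0],[6.2,0.0,-0.8,0.0,-0.0106,-0.0]]
```

Request:
drive_tool(
  series=[
    [6.3, 0, -0.3, 0, -0.0106, 0],
    [6.3, 0, -0.4, 0, -0.0106, 0],
    [6.3, 0, -0.5, 0, -0.0106, 0],
    [6.2, 0, -0.5, 0, -0.0106, 0],
    [6.2, 0, -0.6, 0, -0.0106, 0],
    [6.2, 0, -0.6, 0, -0.0106, 0],
    [6.2, 0, -0.7, 0, -0.0106, 0],
    [6.2, 0, -0.8, 0, -0.0106, 0],
  ],
)

```text
time_s: 17.27
tcp_pos: [0.6244, -0.3088, 0.2701]
orientation: [3.137, -0.82, 0.135]
force: [-1.0, 0.5, -2.8]
width: 0.071
finger_force: 68.4
```

```bash
python3 - <<'E'
from lib import *
f=[]
for k in range(5): t=bot.capture("top");f.append(bot.read_state()["force"])
print(np.mean(f,0))
print("scene",[(round(d["confidence"],2),np.round(d["rect"]).tolist()) for q in["template_large"] for d in (bot.capture("scene"),bot.cut_out("scene",q))[1]])
print("top",[(round(d["confidence"],2),np.round(d["rect"]).tolist()) for d in bot.cut_out("top","template_large")])
H=hook_now();low=(H@[0,0,-.053,1])[:3];print(low,proj(cam("scene"),low),proj(cam("top"),low))
e=np.array([np.cos(YR),np.sin(YR),0])
# arc about the plate's bottom edge: hole rotates from 35deg lean to 2 deg, with slight lift
mid=H[:3,3];tot=np.array([0.,0,0]);s=None
st=bot.read_state();s=(np.array(st["tcp_pos"]),Ro.from_matrix(rpy(st["orientation"])))
for th,rot,n in((24,-4,8),(13,-2,8),(2,0,8)):
    a=np.radians(th);dx=151*(np.sin(a)-np.sin(.611));dz=151*(np.cos(a)-np.cos(.611))+(35-th)*.5
    s=plan(*tool_for(mid+(e*dx+np.array([0,0,dz]))/1000,.13,rot),n,s)
E
```

```text
[-0.07731982 -0.02729146 -1.52938445]
scene [(0.71, [222.0, 173.0, 26.0, 24.0]), (0.43, [272.0, 190.0, 18.0, 12.0])]
top [(0.82, [385.0, 248.0, 20.0, 23.0]), (0.74, [317.0, 240.0, 27.0, 36.0]), (0.69, [324.0, 131.0, 42.0, 33.0]), (0.66, [336.0, 170.0, 23.0, 34.0]), (0.34, [306.0, 184.0, 16.0, 23.0]), (0.29, [164.0, 157.0, 149.0, 58.0]), (0.17, [254.0, 116.0, 25.0, 66.0])]
[ 0.62890162 -0.30817226  0.21398393] [[164.98199259 177.23031375]] [[342.78328279 150.75689171]]
total mm 32.0 deg 1.0
[[-0.3,0.0,-4.0,0.0,-0.0021,-0.0001],[-0.3,0.0,-4.0,0.0,-0.0021,-0.0001],[-0.4,0.0,-4.0,0.0,-0.0021,-0.0001],[-0.4,0.0,-4.0,0.0,-0.0021,-0.0001],[-0.4,0.0,-4.0,0.0,-0.0021,-0.0001],[-0.4,0.0,-4.0,0.0,-0.0021,-0.0001],[-0.4,0.0,-4.0,0.0,-0.0021,-0.0001],[-0.4,0.0,-4.0,0.0,-0.0021,-0.0001]]
total mm 31.0 deg 2.0
[[-1.1,-0.0,-3.7,0.0,-0.0044,-0.0],[-1.1,-0.0,-3.7,0.0,-0.0044,-0.0],[-1.1,-0.0,-3.7,0.0,-0.0044,-0.0],[-1.1,-0.0,-3.7,0.0,-0.0044,-0.0],[-1.1,-0.0,-3.7,0.0,-0.0044,-0.0],[-1.1,-0.0,-3.7,0.0,-0.0044,-0.0],[-1.1,-0.0,-3.7,0.0,-0.0044,-0.0],[-1.2,-0.0,-3.7,0.0,-0.0044,-0.0]]
total mm 30.099999999999998 deg 2.0
[[-1.8,-0.0,-3.3,0.0,-0.0044,-0.0],[-1.8,-0.0,-3.3,0.0,-0.0044,-0.0],[-1.8,-0.0,-3.3,0.0,-0.0044,-0.0],[-1.8,-0.0,-3.3,0.0,-0.0044,-0.0],[-1.8,-0.0,-3.3,0.0,-0.0044,-0.0],[-1.8,-0.0,-3.3,0.0,-0.0044,-0.0],[-1.8,-0.0,-3.3,0.0,-0.0044,-0.0],[-1.9,-0.0,-3.3,0.0,-0.0044,-0.0]]
```

Request:
drive_tool(
  series=[
    [-0.3, 0, -3, 0, -0.002, 0],
    [-0.4, 0, -4, 0, -0.002, 0],
    [-0.4, 0, -4, 0, -0.002, 0],
    [-0.4, 0, -4, 0, -0.002, 0],
    [-0.4, 0, -4, 0, -0.002, 0],
    [-0.4, 0, -4, 0, -0.002, 0],
    [-0.4, 0, -4, 0, -0.002, 0],
    [-0.4, 0, -5, 0, -0.002, 0],
  ],
)

```text
time_s: 18.33
tcp_pos: [0.5988, -0.3121, 0.2901]
orientation: [3.137, -0.805, 0.135]
force: [0.3, -0.3, -2.5]
width: 0.073
finger_force: 68.4
```

Request:
drive_tool(
  series=[
    [-1.1, 0, -3.7, 0, -0.0044, 0],
    [-1.1, 0, -3.7, 0, -0.0044, 0],
    [-1.1, 0, -3.7, 0, -0.0044, 0],
    [-1.1, 0, -3.7, 0, -0.0044, 0],
    [-1.1, 0, -3.7, 0, -0.0044, 0],
    [-1.1, 0, -3.7, 0, -0.0044, 0],
    [-1.1, 0, -3.7, 0, -0.0044, 0],
    [-1.1, 0, -3.7, 0, -0.0044, 0],
  ],
)

```text
time_s: 19.0
tcp_pos: [0.5719, -0.3157, 0.3046]
orientation: [3.137, -0.769, 0.135]
force: [-0.5, 0.5, -2.0]
width: 0.071
finger_force: 68.3
```

Request:
drive_tool(
  series=[
    [-1.8, 0, -3.3, 0, -0.0044, 0],
    [-1.8, 0, -3.3, 0, -0.0044, 0],
    [-1.8, 0, -3.3, 0, -0.0044, 0],
    [-1.8, 0, -3.3, 0, -0.0044, 0],
    [-1.8, 0, -3.3, 0, -0.0044, 0],
    [-1.8, 0, -3.3, 0, -0.0044, 0],
    [-1.8, 0, -3.3, 0, -0.0044, 0],
    [-1.8, 0, -3.3, 0, -0.0044, 0],
  ],
)

```text
time_s: 19.67
tcp_pos: [0.5435, -0.3194, 0.3139]
orientation: [3.137, -0.734, 0.134]
force: [-0.5, -0.2, -2.0]
width: 0.073
finger_force: 68.3
```

```bash
python3 - <<'E'
from lib import *
f=[]
for k in range(6): t=bot.capture("top");f.append(bot.read_state()["force"])
print(np.mean(f,0));cv2.imwrite("pics/t12.png",t)
sc=bot.capture("scene");cv2.imwrite("pics/sc12.png",sc)
print("scene",[(round(d["confidence"],2),np.round(d["rect"]).tolist()) for d in bot.cut_out("scene","template_large")])
print("top",[(round(d["confidence"],2),np.round(d["rect"]).tolist()) for d in bot.cut_out("top","template_large")])
H=hook_now();low=(H@[0,0,-.053,1])[:3];print(low,proj(cam("scene"),np.array([low,low-[0,0,.15]])),proj(cam("top"),np.array([low,low-[0,0,.15]])))
st=bot.read_state();print(st["joint_pos"].round(2),st["width"])
# vertical lift 60
s=plan(*tool_for(H[:3,3]+[0,0,.06],.13,0),8)
E
```

```text
[-9.26604935e-04  2.97135172e-01 -2.02812252e+00]
scene [(0.92, [148.0, 247.0, 25.0, 41.0]), (0.83, [191.0, 172.0, 21.0, 44.0]), (0.71, [273.0, 239.0, 20.0, 26.0]), (0.66, [222.0, 173.0, 24.0, 24.0]), (0.53, [272.0, 190.0, 16.0, 11.0])]
top [(0.77, [318.0, 246.0, 29.0, 49.0]), (0.64, [325.0, 129.0, 38.0, 34.0]), (0.61, [164.0, 156.0, 146.0, 57.0]), (0.49, [339.0, 181.0, 16.0, 8.0])]
[ 0.54407088 -0.31926652  0.25788241] [[185.21308967 153.50377212]
 [191.56577365 190.88646909]] [[349.7796832  174.97960334]
 [339.00830299 180.13302994]]
[-0.83  0.27  1.75  0.83  0.83  0.12] 0.06980992365558716
total mm 60.0 deg 0.1
[[5.0,0.0,-5.6,0.0001,-0.0001,-0.0],[5.0,0.0,-5.6,0.0001,-0.0001,-0.0],[5.0,0.0,-5.6,0.0001,-0.0001,-0.0],[5.0,0.0,-5.6,0.0001,-0.0001,-0.0],[5.0,0.0,-5.6,0.0001,-0.0001,-0.0],[5.0,0.0,-5.6,0.0001,-0.0001,-0.0],[5.0,0.0,-5.6,0.0001,-0.0001,-0.0],[5.0,0.0,-5.6,0.0001,-0.0001,-0.0]]
```

```bash
cat >>lib.py <<'E'
def splan(wps,n): # smooth through waypoints (tool poses) with Slerp/pchip, n rows
    from scipy.spatial.transform import Slerp
    from scipy.interpolate import PchipInterpolator
    st=bot.read_state();w=[(np.array(st["tcp_pos"]),Ro.from_matrix(rpy(st["orientation"])))]+wps
    P=np.array([a for a,_ in w]);L=np.r_[0,np.cumsum(np.linalg.norm(np.diff(P,axis=0),axis=1))];L/=L[-1]
    k=np.linspace(0,1,n+1);k=(k-np.sin(2*np.pi*k)/(2*np.pi))*.6+.4*k*k*(3-2*k)
    pp=PchipInterpolator(L,P)(k);rr=Slerp(L,Ro.concatenate([r for _,r in w]))(k)
    rows=[]
    for i in range(n):
        d=rr[i].inv().apply(pp[i+1]-pp[i])*1000;v=(rr[i].inv()*rr[i+1]).as_rotvec()
        rows.append([round(float(x),1) for x in d]+[round(float(x),4) for x in v])
    for i in range(0,n,8): print(str(rows[i:i+8]).replace(' ',''))
E
python3 - <<'E'
from lib import *
H=hook_now();splan([tool_for(H[:3,3]+[-.01,0,.065],.13,2),tool_for([.47,-.02,.37],.15,12),tool_for(fr(PR,[[-.11,.02,.36]])[0],.175,0)],48)
E
```

```text
[[0.2,-0.0,-0.3,0.0,-0.0002,-0.0],[0.8,-0.0,-1.1,0.0,-0.0006,-0.0],[1.4,-0.0,-2.0,0.0,-0.0011,-0.0],[2.2,-0.0,-3.0,0.0,-0.0016,-0.0],[3.0,-0.1,-4.2,0.0,-0.0022,-0.0],[4.0,-0.1,-5.6,0.0,-0.0028,-0.0],[4.9,-0.1,-6.9,0.0001,-0.0035,-0.0],[5.7,-0.1,-8.1,0.0001,-0.0042,-0.0]]
[[5.9,-0.1,-8.8,0.0001,-0.0049,-0.0],[5.1,-0.2,-8.3,0.0001,-0.0056,-0.0],[2.6,-0.2,-5.9,0.0001,-0.0064,-0.0001],[-1.2,-0.7,-1.9,0.0004,-0.0073,-0.0005],[-1.9,-3.0,-1.5,0.0006,-0.0082,-0.0008],[-2.1,-6.0,-1.6,0.0006,-0.009,-0.0009],[-2.3,-9.4,-1.7,0.0007,-0.0097,-0.0009],[-2.4,-13.1,-1.7,0.0007,-0.0104,-0.001]]
[[-2.5,-16.9,-1.6,0.0008,-0.011,-0.001],[-2.4,-20.6,-1.5,0.0008,-0.0116,-0.0011],[-2.3,-24.0,-1.3,0.0008,-0.0121,-0.0012],[-2.1,-26.9,-1.0,0.0009,-0.0126,-0.0012],[-1.7,-29.1,-0.6,0.0009,-0.0129,-0.0012],[-1.2,-30.5,-0.2,0.0009,-0.0132,-0.0013],[-0.6,-30.9,0.2,0.0009,-0.0134,-0.0013],[0.2,-30.2,0.7,0.0009,-0.0135,-0.0013]]
[[1.0,-28.6,1.3,0.0009,-0.0135,-0.0013],[1.9,-25.9,1.8,0.0009,-0.0134,-0.0013],[2.6,-22.9,2.2,0.0011,0.0056,-0.0016],[2.7,-22.2,2.3,0.0012,0.0183,-0.0018],[2.6,-21.6,2.4,0.0012,0.0178,-0.0017],[2.5,-20.9,2.4,0.0012,0.0172,-0.0016],[2.4,-20.0,2.4,0.0011,0.0165,-0.0016],[2.3,-19.0,2.4,0.001,0.0157,-0.0015]]
[[2.2,-18.0,2.4,0.001,0.0148,-0.0014],[2.1,-16.8,2.4,0.0009,0.0138,-0.0013],[2.0,-15.5,2.3,0.0009,0.0128,-0.0012],[1.8,-14.3,2.2,0.0008,0.0117,-0.0011],[1.7,-12.9,2.0,0.0007,0.0106,-0.001],[1.5,-11.6,1.9,0.0006,0.0095,-0.0009],[1.3,-10.2,1.7,0.0006,0.0084,-0.0008],[1.2,-8.9,1.5,0.0005,0.0073,-0.0007]]
[[1.0,-7.5,1.3,0.0004,0.0062,-0.0006],[0.9,-6.3,1.1,0.0003,0.0052,-0.0005],[0.7,-5.1,0.9,0.0003,0.0042,-0.0004],[0.5,-3.9,0.7,0.0002,0.0032,-0.0003],[0.4,-2.9,0.5,0.0002,0.0024,-0.0002],[0.3,-1.9,0.4,0.0001,0.0016,-0.0002],[0.2,-1.1,0.2,0.0001,0.0009,-0.0001],[0.0,-0.3,0.1,0.0,0.0003,-0.0]]
```

Request:
drive_tool(
  series=[
    [0.2, 0, -0.3, 0, 0, 0],
    [0.8, 0, -1.1, 0, -0.0006, 0],
    [1.4, 0, -2.0, 0, -0.0011, 0],
    [2.2, 0, -3.0, 0, -0.0016, 0],
    [3.0, -0.1, -4.2, 0, -0.0022, 0],
    [4.0, -0.1, -5.6, 0, -0.0028, 0],
    [4.9, -0.1, -6.9, 0, -0.0035, 0],
    [5.7, -0.1, -8.1, 0, -0.0042, 0],
  ],
)

```text
time_s: 20.78
tcp_pos: [0.5395, -0.3193, 0.3528]
orientation: [3.137, -0.718, 0.134]
force: [-0.2, 1.1, -1.6]
width: 0.067
finger_force: 68.3
```

Request:
drive_tool(
  series=[
    [5.9, -0.1, -8.8, 0.0001, -0.0049, 0],
    [5.1, -0.2, -8.3, 0.0001, -0.0056, 0],
    [2.6, -0.2, -5.9, 0.0001, -0.0064, -0.0001],
    [-1.2, -0.7, -1.9, 0.0004, -0.0073, -0.0005],
    [-1.9, -3.0, -1.5, 0.0006, -0.0082, -0.0008],
    [-2.1, -6.0, -1.6, 0.0006, -0.009, -0.0009],
    [-2.3, -9.4, -1.7, 0.0007, -0.0097, -0.0009],
    [-2.4, -13.1, -1.7, 0.0007, -0.0104, -0.001],
  ],
)

```text
time_s: 21.45
tcp_pos: [0.5171, -0.2885, 0.3776]
orientation: [3.138, -0.655, 0.138]
force: [0.3, 0.7, -3.0]
width: 0.071
finger_force: 68.3
```

Request:
drive_tool(
  series=[
    [-2.5, -16.9, -1.6, 0.0008, -0.011, -0.001],
    [-2.4, -20.6, -1.5, 0.0008, -0.0116, -0.0011],
    [-2.3, -24.0, -1.3, 0.0008, -0.0121, -0.0012],
    [-2.1, -26.9, -1.0, 0.0009, -0.0126, -0.0012],
    [-1.7, -29.1, -0.6, 0.0009, -0.0129, -0.0012],
    [-1.2, -30.5, -0.2, 0.0009, -0.0132, -0.0013],
    [-0.6, -30.9, 0.2, 0.0009, -0.0134, -0.0013],
    [0.2, -30.2, 0.7, 0.0009, -0.0135, -0.0013],
  ],
)

```text
time_s: 22.12
tcp_pos: [0.4733, -0.082, 0.3742]
orientation: [3.138, -0.556, 0.151]
force: [0.9, 0.0, -2.8]
width: 0.072
finger_force: 68.3
```

Request:
drive_tool(
  series=[
    [1.0, -28.6, 1.3, 0.0009, -0.0135, -0.0013],
    [1.9, -25.9, 1.8, 0.0009, -0.0134, -0.0013],
    [2.6, -22.9, 2.2, 0.0011, 0.0056, -0.0016],
    [2.7, -22.2, 2.3, 0.0012, 0.0183, -0.0018],
    [2.6, -21.6, 2.4, 0.0012, 0.0178, -0.0017],
    [2.5, -20.9, 2.4, 0.0012, 0.0172, -0.0016],
    [2.4, -20.0, 2.4, 0.0011, 0.0165, -0.0016],
    [2.3, -19.0, 2.4, 0.001, 0.0157, -0.0015],
  ],
)

```text
time_s: 22.78
tcp_pos: [0.4697, 0.1002, 0.3686]
orientation: [3.139, -0.622, 0.166]
force: [0.7, -0.5, -2.3]
width: 0.067
finger_force: 68.2
```

Request:
drive_tool(
  series=[
    [2.2, -18.0, 2.4, 0.001, 0.0148, -0.0014],
    [2.1, -16.8, 2.4, 0.0009, 0.0138, -0.0013],
    [2.0, -15.5, 2.3, 0.0009, 0.0128, -0.0012],
    [1.8, -14.3, 2.2, 0.0008, 0.0117, -0.0011],
    [1.7, -12.9, 2.0, 0.0007, 0.0106, -0.001],
    [1.5, -11.6, 1.9, 0.0006, 0.0095, -0.0009],
    [1.3, -10.2, 1.7, 0.0006, 0.0084, -0.0008],
    [1.2, -8.9, 1.5, 0.0005, 0.0073, -0.0007],
  ],
)

```text
time_s: 23.45
tcp_pos: [0.4722, 0.2097, 0.3637]
orientation: [3.138, -0.71, 0.177]
force: [0.2, -0.2, -2.1]
width: 0.065
finger_force: 68.2
```

Request:
drive_tool(
  series=[
    [1.0, -7.5, 1.3, 0.0004, 0.0062, -0.0006],
    [0.9, -6.3, 1.1, 0.0003, 0.0052, -0.0005],
    [0.7, -5.1, 0.9, 0.0003, 0.0042, -0.0004],
    [0.5, -3.9, 0.7, 0.0002, 0.0032, -0.0003],
    [0.4, -2.9, 0.5, 0.0002, 0.0024, -0.0002],
    [0.3, -1.9, 0.4, 0.0001, 0.0016, -0.0002],
    [0.2, -1.1, 0.2, 0, 0.001, 0],
    [0, -0.3, 0.1, 0, 0, 0],
  ],
)

```text
time_s: 24.12
tcp_pos: [0.4747, 0.2385, 0.3627]
orientation: [3.137, -0.733, 0.18]
force: [0.9, 0.1, -2.7]
width: 0.073
finger_force: 68.2
```

```bash
python3 - <<'E'
from lib import *
f=[]
for k in range(5): im=bot.capture("top");f.append(bot.read_state()["force"])
st=bot.read_state();print(np.mean(f,0),st["joint_pos"].round(3),st["tcp_pos"],st["orientation"])
H=hook_now();print(H[:3,3],fr(PR,[[-.11,.02,.36]])[0])
snap("w13")
print([(round(d["confidence"],2),np.round(d["rect"]).tolist()) for d in bot.cut_out("wrist","hook_mid")])
g=cv2.imread("pics/w13.png").astype(float).mean(2);b=cv2.GaussianBlur(g,(15,3),0)
print([round(x) for x in proj(camof("w13"),fr(PR,[[0,.10,.31],[0,0,.31],[0,-.05,.31]])).ravel()])
for u in(120,180,330,400): print(u,b[0:240:6,u].astype(int).tolist())
E
```

```text
[-0.07781039 -0.0686353  -2.35365576] [ 0.47  -0.047  1.988 -0.403  0.525  2.143] [0.47484728 0.23828126 0.36277586] [ 3.13704863 -0.73348996  0.17943093]
[0.47493586 0.23828743 0.3599685 ] [0.47469792 0.23854264 0.36      ]
[(0.96, [258.0, 240.0, 32.0, 162.0]), (0.67, [254.0, 311.0, 27.0, 31.0])]
[138, 121, 282, 122, 353, 122]
120 [110, 109, 107, 133, 173, 179, 177, 152, 151, 150, 150, 149, 147, 148, 148, 149, 148, 148, 149, 103, 108, 94, 146, 149, 150, 150, 149, 148, 137, 87, 50, 45, 46, 48, 52, 52, 53, 75, 139, 150]
180 [110, 110, 109, 124, 165, 169, 173, 171, 158, 148, 148, 149, 149, 151, 151, 152, 152, 154, 153, 109, 111, 96, 147, 153, 153, 152, 152, 151, 150, 150, 149, 150, 146, 93, 90, 88, 87, 86, 86, 85]
330 [110, 110, 109, 109, 162, 154, 157, 160, 163, 167, 170, 164, 152, 153, 152, 151, 149, 148, 148, 126, 109, 99, 134, 148, 149, 148, 148, 148, 148, 145, 146, 145, 145, 146, 146, 146, 146, 147, 148, 148]
400 [110, 110, 109, 106, 161, 155, 160, 167, 168, 176, 181, 181, 177, 150, 147, 146, 147, 147, 149, 138, 106, 100, 127, 149, 151, 149, 150, 150, 151, 151, 150, 151, 150, 148, 140, 103, 93, 93, 81, 55]
```

```bash
python3 - <<'E'
from lib import *
y=.03
splan([tool_for(fr(PR,[[-.11,y,.30]])[0],.175),tool_for(fr(PR,[[-.09,y,.284]])[0],.175),tool_for(fr(PR,[[0,y,.284]])[0],.175)],32)
E
```

```text
[[-0.2,-0.0,0.2,0.0,0.0,-0.0],[-0.6,-0.2,0.6,0.0,0.0,-0.0],[-1.2,-0.3,1.2,0.0,0.0,-0.0],[-1.7,-0.4,1.8,0.0,0.0,-0.0],[-2.3,-0.6,2.4,0.0,0.0,-0.0],[-2.9,-0.7,3.0,0.0,0.0,-0.0],[-3.5,-0.8,3.7,0.0001,0.0,-0.0],[-4.0,-1.0,4.3,0.0001,0.0,-0.0]]
[[-4.3,-1.1,4.8,0.0001,0.0,-0.0],[-4.6,-1.2,5.2,0.0001,0.0,-0.0],[-4.7,-1.3,5.4,0.0001,0.0,-0.0],[-4.7,-1.3,5.5,0.0001,0.0,-0.0],[-4.6,-1.4,5.4,0.0001,0.0,-0.0],[-2.7,-0.8,7.7,0.0,0.0,-0.0],[1.8,0.3,11.3,0.0,0.0,0.0],[5.4,0.3,8.2,0.0,0.0,0.0]]
[[6.4,0.0,5.8,0.0,0.0,0.0],[6.5,0.0,5.9,0.0,0.0,0.0],[6.5,0.0,5.9,0.0,0.0,0.0],[6.4,0.0,5.8,0.0,0.0,0.0],[6.2,0.0,5.6,0.0,0.0,0.0],[5.9,0.0,5.3,0.0,0.0,0.0],[5.5,0.0,4.9,0.0,0.0,0.0],[4.9,0.0,4.5,0.0,0.0,0.0]]
[[4.4,0.0,3.9,0.0,0.0,0.0],[3.7,0.0,3.4,0.0,0.0,0.0],[3.1,0.0,2.8,0.0,0.0,0.0],[2.4,0.0,2.2,0.0,0.0,0.0],[1.8,0.0,1.6,0.0,0.0,0.0],[1.2,0.0,1.0,0.0,0.0,0.0],[0.6,0.0,0.6,0.0,0.0,0.0],[0.2,0.0,0.2,0.0,0.0,0.0]]
```

Request:
drive_tool(
  series=[
    [-0.2, 0, 0.2, 0, 0, 0],
    [-0.6, -0.2, 0.6, 0, 0, 0],
    [-1.2, -0.3, 1.2, 0, 0, 0],
    [-1.7, -0.4, 1.8, 0, 0, 0],
    [-2.3, -0.6, 2.4, 0, 0, 0],
    [-2.9, -0.7, 3.0, 0, 0, 0],
    [-3.5, -0.8, 3.7, 0, 0, 0],
    [-4.0, -1.0, 4.3, 0, 0, 0],
  ],
)

```text
time_s: 25.13
tcp_pos: [0.4734, 0.2423, 0.3384]
orientation: [3.137, -0.733, 0.18]
force: [0.1, -0.1, -2.4]
width: 0.069
finger_force: 68.2
```

Request:
drive_tool(
  series=[
    [-4.3, -1.1, 4.8, 0, 0, 0],
    [-4.6, -1.2, 5.2, 0, 0, 0],
    [-4.7, -1.3, 5.4, 0, 0, 0],
    [-4.7, -1.3, 5.5, 0, 0, 0],
    [-4.6, -1.4, 5.4, 0, 0, 0],
    [-2.7, -0.8, 5, 0, 0, 0],
    [-1, 0, 3, 0, 0, 0],
    [0, 0, 0, 0, 0, 0],
  ],
)

```text
time_s: 25.8
tcp_pos: [0.4754, 0.2496, 0.2948]
orientation: [3.136, -0.732, 0.18]
force: [-0.5, -0.2, -2.7]
width: 0.069
finger_force: 68.2
```

```bash
python3 - <<'E'
from lib import *
f=[]
for k in range(4): im=bot.capture("top");f.append(bot.read_state()["force"])
print(np.mean(f,0));H=hook_now();p=H[:3,3];c,s=np.cos(.175),np.sin(.175);d=p-[*PR[:2],0];print("rail frame",c*d[0]+s*d[1],-s*d[0]+c*d[1],d[2])
snap("w14");g=cv2.imread("pics/w14.png").astype(float).mean(2);b=cv2.GaussianBlur(g,(15,3),0)
print(proj(camof("w14"),fr(PR,[[0,.10,.31],[0,.06,.31],[0,0,.31],[0,-.05,.31]])).round(1).tolist())
for u in(120,180,330,400):
    e=np.diff(b[100:300,u]);print(u,[(int(i)+100,int(e[i])) for i in np.where(np.abs(e)>9)[0]])
splan([tool_for(fr(PR,[[-.07,.03,.284]])[0],.175),tool_for(fr(PR,[[0,.03,.284]])[0],.175)],24)
E
```

```text
[-0.26981125  0.27174483 -2.32278477]
rail frame -0.10714485794576467 0.03074735887642243 0.293257931802641
[[120.3, 45.2], [197.5, 45.6], [313.2, 46.2], [409.4, 46.7]]
120 [(158, -9), (159, -9), (214, 10), (215, 11), (216, 11), (217, 11), (218, 9), (285, -11), (286, -17), (287, -20), (288, -18), (289, -12)]
180 [(174, -12), (175, -14), (176, -10), (259, 12), (260, 14), (261, 9), (280, -10), (281, -20), (282, -28), (283, -25), (284, -14)]
330 [(257, -14), (258, -17), (259, -13), (283, -10)]
400 [(175, -11), (176, -14), (177, -10), (245, 15), (246, 18), (247, 15), (248, 10), (253, -9), (260, 16), (261, 22), (262, 16), (269, -9), (270, -15), (271, -15), (272, -9)]
[[0.1,0.0,0.2,0.0,-0.0,-0.0],[0.4,0.0,0.8,0.0,-0.0,-0.0],[0.8,0.0,1.4,0.0,-0.0,-0.0],[1.2,0.1,2.2,0.0,-0.0,-0.0],[1.6,0.1,3.0,0.0,-0.0,-0.0],[2.1,0.1,3.8,0.0,-0.0001,-0.0],[2.7,0.1,4.6,0.0001,-0.0001,-0.0],[3.3,0.1,5.1,0.0001,-0.0001,-0.0]]
[[4.1,0.1,5.4,0.0001,-0.0001,-0.0001],[5.0,0.1,5.3,0.0001,-0.0001,-0.0001],[5.8,0.1,5.2,0.0,-0.0,-0.0],[5.9,0.1,5.4,0.0,0.0,0.0],[6.0,0.1,5.4,0.0,0.0,0.0],[5.8,0.0,5.2,0.0,0.0,0.0],[5.5,0.0,5.0,0.0,0.0,0.0],[5.1,-0.0,4.6,0.0,0.0,0.0]]
[[4.5,-0.0,4.1,0.0,0.0,0.0],[3.9,-0.0,3.5,0.0,0.0,0.0],[3.2,-0.0,2.9,0.0,0.0,0.0],[2.5,-0.0,2.3,0.0,0.0,0.0],[1.8,-0.0,1.6,0.0,0.0,0.0],[1.2,-0.0,1.1,0.0,0.0,0.0],[0.6,-0.0,0.6,0.0,0.0,0.0],[0.2,-0.0,0.2,0.0,0.0,0.0]]
```

Request:
drive_tool(
  series=[
    [0.1, 0, 0.2, 0, 0, 0],
    [0.4, 0, 0.8, 0, 0, 0],
    [0.8, 0, 1.4, 0, 0, 0],
    [1.2, 0.1, 2.2, 0, 0, 0],
    [1.6, 0.1, 3.0, 0, 0, 0],
    [2.1, 0.1, 3.8, 0, 0, 0],
    [2.7, 0.1, 4.6, 0, 0, 0],
    [3.3, 0.1, 5.1, 0, 0, 0],
  ],
)

```text
time_s: 26.72
tcp_pos: [0.4988, 0.2532, 0.2879]
orientation: [3.137, -0.733, 0.18]
force: [0.9, 0.6, -2.5]
width: 0.072
finger_force: 68.2
```

Request:
drive_tool(
  series=[
    [4.1, 0.1, 5.4, 0, 0, 0],
    [5.0, 0.1, 5.3, 0, 0, 0],
    [5.8, 0.1, 5.2, 0, 0, 0],
    [5.9, 0.1, 5.4, 0, 0, 0],
    [6.0, 0.1, 5.4, 0, 0, 0],
    [5.8, 0, 5.2, 0, 0, 0],
    [5.5, 0, 5.0, 0, 0, 0],
    [5.1, 0, 4.6, 0, 0, 0],
  ],
)

```text
time_s: 27.38
tcp_pos: [0.5582, 0.2633, 0.2863]
orientation: [3.137, -0.734, 0.18]
force: [-0.5, 0.3, -2.6]
width: 0.074
finger_force: 68.2
```

Request:
drive_tool(
  series=[
    [4.5, 0, 4.1, 0, 0, 0],
    [3.9, 0, 3.5, 0, 0, 0],
    [3.2, 0, 2.9, 0, 0, 0],
    [2.5, 0, 2.3, 0, 0, 0],
    [1.8, 0, 1.6, 0, 0, 0],
    [1.2, 0, 1.1, 0, 0, 0],
    [0.6, 0, 0.6, 0, 0, 0],
    [0, 0, 0, 0, 0, 0],
  ],
)

```text
time_s: 28.05
tcp_pos: [0.5809, 0.2674, 0.2861]
orientation: [3.137, -0.733, 0.18]
force: [0.2, 0.4, -2.9]
width: 0.07
finger_force: 68.2
```

```bash
python3 - <<'E'
from lib import *
f=[]
for k in range(4): im=bot.capture("top");f.append(bot.read_state()["force"])
print(np.mean(f,0));H=hook_now();p=H[:3,3];c,s=np.cos(.175),np.sin(.175);d=p-[*PR[:2],0];print("rail frame",c*d[0]+s*d[1],-s*d[0]+c*d[1],d[2])
snap("w15");g=cv2.imread("pics/w15.png").astype(float).mean(2);b=cv2.GaussianBlur(g,(15,3),0)
print(proj(camof("w15"),fr(PR,[[0,.06,.31],[0,0,.31]])).round(1).tolist())
for u in(170,210,300,340):
    e=np.diff(b[150:320,u]);print(u,[(int(i)+150,int(e[i])) for i in np.where(np.abs(e)>9)[0]])
plan(*tool_for(fr(PR,[[0,.03,.264]])[0],.175),8)
E
```

```text
[ 0.2345761  -0.15725469 -2.08566742]
rail frame -0.0004409083389887384 0.029879746257161412 0.283355860591468
[[168.5, 236.6], [338.4, 237.2]]
170 [(223, -15), (224, -14), (272, -11), (273, -10)]
210 [(224, -15), (225, -17), (226, -9)]
300 [(224, -15), (225, -13), (255, 10), (264, -9), (265, -13), (266, -14), (267, -12)]
340 [(220, -12), (221, -17), (222, -14), (255, 14), (256, 14), (257, 9), (270, -13), (271, -24), (272, -29), (273, -23), (274, -10)]
total mm 19.400000000000002 deg 0.0
[[-1.6,-0.0,1.8,0.0001,0.0,-0.0],[-1.6,-0.0,1.8,0.0001,0.0,-0.0],[-1.6,-0.0,1.8,0.0001,0.0,-0.0],[-1.6,-0.0,1.8,0.0001,0.0,-0.0],[-1.6,-0.0,1.8,0.0001,0.0,-0.0],[-1.6,-0.0,1.8,0.0001,0.0,-0.0],[-1.6,-0.0,1.8,0.0001,0.0,-0.0],[-1.6,-0.0,1.8,0.0001,0.0,-0.0]]
```

Request:
drive_tool(
  series=[
    [-1.6, 0, 1.8, 0, 0, 0],
    [-1.8, 0, 2, 0, 0, 0],
    [-1.8, 0, 2, 0, 0, 0],
    [-1.8, 0, 2, 0, 0, 0],
    [-1.6, 0, 1.8, 0, 0, 0],
    [-1.4, 0, 1.6, 0, 0, 0],
    [-1.2, 0, 1.3, 0, 0, 0],
    [0, 0, 0, 0, 0, 0],
  ],
)

```text
time_s: 28.97
tcp_pos: [0.5808, 0.2672, 0.2688]
orientation: [3.137, -0.733, 0.18]
force: [-0.4, 0.1, -1.8]
width: 0.07
finger_force: 68.2
```

Request:
drive_tool(
  series=[
    [-0.8, 0, 0.9, 0, 0, 0],
    [-0.8, 0, 0.9, 0, 0, 0],
    [-0.4, 0, 0.4, 0, 0, 0],
    [0, 0, 0, 0, 0, 0],
    [0, 0, 0, 0, 0, 0],
    [0, 0, 0, 0, 0, 0],
    [0, 0, 0, 0, 0, 0],
    [0, 0, 0, 0, 0, 0],
  ],
)

```text
time_s: 29.63
tcp_pos: [0.581, 0.2673, 0.2664]
orientation: [3.137, -0.734, 0.18]
force: [0.3, -0.0, -1.4]
width: 0.071
finger_force: 68.2
```

```bash
python3 - <<'E'
from lib import *
f=[]
for k in range(5): im=bot.capture("scene");f.append(bot.read_state()["force"])
print(np.mean(f,0));H=hook_now();p=H[:3,3];c,s=np.cos(.175),np.sin(.175);d=p-[*PR[:2],0];print("rail frame",c*d[0]+s*d[1],-s*d[0]+c*d[1],d[2])
print([(round(d["confidence"],2),np.round(d["rect"]).tolist()) for d in bot.cut_out("scene","template_large")][:5])
low=fr(PR,[[0,.03,.21],[0,.03,.06]]);print(proj(cam("scene"),low).round(0).tolist(),bot.read_state()["time_s"])
E
```

```text
[ 0.18393856  0.00298413 -2.47853433]
rail frame -0.00027144590949797903 0.029819708297629414 0.26359190076025163
[(0.96, [147.0, 246.0, 27.0, 39.0]), (0.85, [222.0, 173.0, 25.0, 29.0]), (0.66, [314.0, 313.0, 39.0, 48.0]), (0.5, [318.0, 279.0, 17.0, 41.0]), (0.48, [273.0, 190.0, 17.0, 10.0])]
[[315.0, 295.0], [309.0, 331.0]] 29.9333
```

Request:
drive_tool(
  series=[
    [-0.4, 0, 0.4, 0, 0, 0],
    [-0.4, 0, 0.4, 0, 0, 0],
    [0, 0, 0, 0, 0, 0],
    [0, 0, 0, 0, 0, 0],
  ],
)

```text
time_s: 30.27
tcp_pos: [0.5811, 0.2674, 0.2657]
orientation: [3.137, -0.734, 0.18]
force: [-0.4, -0.8, 1.9]
width: 0.072
finger_force: 68.4
```

```bash
python3 - <<'E'
from lib import *
f=[]
for k in range(6): bot.capture("top");f.append(bot.read_state()["force"])
print(np.mean(f,0),np.std(f,0),bot.read_state()["tcp_pos"])
E
```

```text
[-0.7350812  -0.73558131  2.7399572 ] [0.70135797 0.28515635 0.7981089 ] [0.58110775 0.26737013 0.26565181]
```

Request:
drive_tool(
  series=[
    [0, 0, 0, 0, 0, 0],
    [0, 0, 0, 0, 0, 0],
    [0, 0, 0, 0, 0, 0],
    [0, 0, 0, 0, 0, 0],
    [0, 0, 0, 0, 0, 0],
    [0, 0, 0, 0, 0, 0],
    [0, 0, 0, 0, 0, 0],
    [0, 0, 0, 0, 0, 0],
  ],
)

```text
time_s: 31.23
tcp_pos: [0.5811, 0.2674, 0.2656]
orientation: [3.137, -0.734, 0.18]
force: [-0.9, -1.2, 4.9]
width: 0.068
finger_force: 68.4
```

Request:
drive_tool(
  series=[
    [0, 0, 0, 0, 0, 0],
    [0, 0, 0, 0, 0, 0],
    [0, 0, 0, 0, 0, 0],
    [0, 0, 0, 0, 0, 0],
    [0, 0, 0, 0, 0, 0],
    [0, 0, 0, 0, 0, 0],
    [0, 0, 0, 0, 0, 0],
    [0, 0, 0, 0, 0, 0],
  ],
  fingers=60,
)

```text
time_s: 31.9
tcp_pos: [0.5809, 0.2673, 0.2652]
orientation: [3.137, -0.733, 0.18]
force: [0.1, -0.0, -0.0]
width: 0.596
finger_force: 0.0
```

Request:
drive_tool(
  series=[
    [0, 0, -5, 0, 0, 0],
    [0, 0, -10, 0, 0, 0],
    [0, 0, -15, 0, 0, 0],
    [0, 0, -20, 0, 0, 0],
    [0, 0, -20, 0, 0, 0],
    [0, 0, -20, 0, 0, 0],
    [0, 0, -20, 0, 0, 0],
    [0, 0, 0, 0, 0, 0],
  ],
)

```text
time_s: 32.57
tcp_pos: [0.5071, 0.2548, 0.3508]
orientation: [3.139, -0.738, 0.179]
force: [-0.0, 0.2, 0.7]
width: 0.598
finger_force: 0.0
```

Request:
drive_tool(
  series=[
    [0, 0, 0, 0, 0, 0],
    [0, 0, 0, 0, 0, 0],
    [0, 0, 0, 0, 0, 0],
    [0, 0, 0, 0, 0, 0],
    [0, 0, 0, 0, 0, 0],
    [0, 0, 0, 0, 0, 0],
    [0, 0, 0, 0, 0, 0],
    [0, 0, 0, 0, 0, 0],
  ],
)

```text
time_s: 33.23
tcp_pos: [0.5084, 0.2546, 0.3468]
orientation: [3.137, -0.733, 0.18]
force: [0.1, 0.4, -0.2]
width: 0.6
finger_force: 0.0
```

```bash
python3 - <<'E'
from lib import *
im,st=snap("w16");print(st["time_s"],st["force"],st["width"])
a=bot.capture("scene").astype(int)
print([(round(d["confidence"],2),np.round(d["rect"]).tolist()) for d in bot.cut_out("scene","template_large")][:5])
for q in("hook_mid","template_large"): print(q,[(round(d["confidence"],2),np.round(d["rect"]).tolist()) for d in bot.cut_out("wrist",q)][:4])
print(proj(camof("w16"),fr(PR,[[0,.03,.32],[-.016,.03,.217],[0,.03,.21]])).round(0).tolist())
n=[]
for k in range(6):
    b=bot.capture("scene").astype(int);n.append(int((np.abs(b-a).sum(2)[280:345,285:345]>60).sum()))
print("changed px near template",n)
E
```

```text
33.2333 [ 0.06961385  0.41806452 -0.23534375] 0.6000129379527531
[(0.81, [311.0, 314.0, 39.0, 50.0]), (0.63, [149.0, 245.0, 30.0, 38.0]), (0.61, [222.0, 172.0, 26.0, 26.0])]
hook_mid []
template_large [(0.57, [250.0, 239.0, 89.0, 61.0])]
[[253.0, 144.0], [253.0, 230.0], [253.0, 215.0]]
changed px near template [0, 0, 0, 0, 0, 0]
```

Request:
drive_tool(
  series=[
    [0, 0, 0, 0, 0, 0],
    [0, 0, 0, 0, 0, 0],
    [0, 0, 0, 0, 0, 0],
    [0, 0, 0, 0, 0, 0],
    [0, 0, 0, 0, 0, 0],
    [0, 0, 0, 0, 0, 0],
    [0, 0, 0, 0, 0, 0],
    [0, 0, 0, 0, 0, 0],
  ],
)

```text
time_s: 34.45
tcp_pos: [0.5084, 0.2546, 0.347]
orientation: [3.137, -0.733, 0.18]
force: [0.1, -0.8, 0.2]
width: 0.602
finger_force: 0.0
```

```bash
python3 -c "
from cell import bot
print(bot.hand_in())"
```

```text
the job is handed in; nothing more can be done
None
```

The larger template hangs still on the S-hook over the rail, the gripper has let go and backed off, and the job was handed in at about 34 s; `hand_in()` returned no verdict, so I can't confirm the judged result.

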